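Load and close two pipette-tip boxes

ROBOT

A 7-joint arm with a two-finger parallel gripper is mounted at the origin on the work surface. World frame = base frame: x ahead of the robot, y to its left, z up, the work surface at z = 0. Lengths are in m, angles in degrees, forces in N, time in s.
With the tool pointing down it reaches from about 0.425 to 0.95 m from the base axis. Payload 4.7 kg.
Tool frame: the origin (TCP) lies between the finger pads; the fingertips stand arm.tcp_to_tips ahead of it and the grasp point (between the pads) lies 8 mm behind it (arm.tcp_to_tips is the distance from the TCP to the fingertips, in m); x points along the fingers, y is the direction in which the jaws open and shut, and the axes are right-handed (so a half turn about x gives the same grasp; the last joint's range is limited). The gripper opens to 87 mm and grips with 3 to 60 N. Pads are 19 mm wide; open, the fingers measure 117 mm over their backs; the gripper's body (75 mm by 190 mm) begins 51 mm behind the grasp point.
Start: joints at [68.703, 26.849, -2.785, 87.806, 1.381, 65.374, -4.715], TCP at [0.227, -0.636, 0.234] pointing down, gripper open.
Joint ranges: [-148.3, 148.3], [-19.14, 114.17], [-79.39, 73.82], [5.75, 140.21], [-59.74, 239.74], [12.07, 113.84], [-152.46, 152.46]. Speed limits (degrees/s): [147.25, 147.25, 180, 180, 180, 180, 180].

INTERFACE

Orientations are given as [roll, pitch, yaw] about the fixed x, y, z axes, in that order (R = Rz(yaw) Ry(pitch) Rx(roll)).
In Python, from station import arm, cams gives the robot as it stands.
- The arm moves only by the shell command python3 -m creep 'ROWS'. ROWS is JSON, a list of rows, each an object with "offset": the shift along the tool's x, y, z in mm, a list of three; "turn": the turn, a rotation vector about the tool's x, y, z in rad, a list of three; "gripper": the finger opening in mm, from 0 to 87. A call has 1 to 12 rows; each row is the pose to reach, as a shift and turn from the pose measured when the call began, along the tool's axes at that moment; what a row does not reach only later rows make up. A row lasts 1/12 s, in which the tool goes at most 41.7 mm and 7.16 degrees, less where a joint would pass 70% of its speed; a pose out of reach is approached as far as the arm can. A call with a gripper value outside its range is refused whole. The fingers move at their own pace and stop on an object; the grip force is fixed at half the most. Time passes only in rows, so rows that repeat a pose let the fingers close. It gives the time, the measured TCP pose, the force and the opening at its end, in the units of the state.
- arm.sense(): the state, without advancing time (a new reading comes with each control period).
- cams.capture(name): name is "scene" or "top" or "wrist"; returns (picture, depth): 384x512x3 uint8, red, green, blue; 384x512 float32, m along the optical axis (not along the pixel's ray), 0 where there is no reading.
- cams.camera_model(name): a dict with "mtx" (3x3 intrinsics, pixels), "extrinsics" (4x4, takes a point from camera to world coordinates); the wrist camera has in their place "hand_eye" (4x4, takes a point from camera to tool coordinates, whose origin is the TCP and whose axes are the tool frame's). Camera axes: x right, y up, looking along -z (the intrinsics and any distortion apply to the point x, -y, -z); pixel columns grow to the right and rows downward; lengths in m; the calibration is good to about 2 mm. A picture is of the moment at which its call begins: read the wrist's pose just before it. camera_model takes no time and is no camera call.
- arm.job_done(): hands the job in, once; it reports no verdict.
The state is a dict: "clock": time; "joints": joint angles; "dq": joint speeds; "joint_efforts": joint torques, N m; "tcp_pos": TCP position; "tcp_rot": TCP orientation; "contact_force": force on the tool from outside, world axes, zero at the start; "ft_torque": the same for the moment, N m; "grip_width": finger opening in m.
Only numpy, scipy, OpenCV 4.12 (cv2) and the standard library are available. Lean on these libraries where they do the work, as an engineer would, in place of code of your own. Each camera call takes 0.05 s, during which the arm holds its last target.

TASK

Make up the two pipette-tip boxes, the long one first: seat the long tip rack fully down in the long grey tray and put the long lid over it so that it sits flat on the tray, then do the same with the short rack and short lid on the short tray. Keep the racks upright so no tips spill, let go of everything, and leave the tube rack and the jar where they are.

Things in the scene. Friction and masses are not known exactly. Their poses are not given: they have to be found in the camera images.
- rack_long_c (a point): Long tip rack: loose upright yellow block 112 x 50, 52 tall (mm), top dotted with pale tip collars 2 mm high. Bottom 4 mm bevelled inwards 4 mm, top 6 mm bevelled 5 mm. 60 to 180 g. Point: its centre, 26 above its underside; x along its long side, y along its short side; same after a half turn. Grip across the 50 width, fingertips at least 18 above its underside to clear the tray's rim.
- rack_short_c (a point): Short tip rack: loose upright yellow block 70 x 50, 52 tall (mm), top dotted with pale tip collars 2 mm high. Bottom 4 mm bevelled inwards 4 mm, top 6 mm bevelled 5 mm. 60 to 180 g. Point: its centre, 26 above its underside; x along its long side, y along its short side; same after a half turn. Grip across the 50 width, fingertips at least 18 above its underside to clear the tray's rim.
- lid_long_c (a point): Long lid: loose pale blue-grey cover, mouth down, 126 x 64 (mm), flange 142 x 80 x 4 at its foot, roof top at 51; on the roof's middle an upright grip rib 60 long (along x), 14 thick, 31 tall, its top at 82. Inside 120 x 58, 47 high (4 play each side of its rack). 45 to 145 g. Point: 41 above its underside, on its axis; x along its long side, y along its short side; same after a half turn.
- lid_short_c (a point): Short lid: loose pale blue-grey cover, mouth down, 84 x 64 (mm), flange 100 x 80 x 4 at its foot, roof top at 51; on the roof's middle an upright grip rib 46 long (along x), 14 thick, 31 tall, its top at 82. Inside 78 x 58, 47 high (4 play each side of its rack). 45 to 145 g. Point: 41 above its underside, on its axis; x along its long side, y along its short side; same after a half turn.
- tray_long: Long tray: dark grey, fixed to the desk, 144 x 82, 16 tall (mm); pocket 118 x 56, 10 deep (3 play each side of its rack), its floor 6 above the desk. Origin: centre of its underside; x along its long side, y along its short side; same after a half turn. Above the origin, a seated rack's centre is 32 and its top 58, a lid resting on the rim has its centre at 57.
- tray_short: Short tray: dark grey, fixed to the desk, 102 x 82, 16 tall (mm); pocket 76 x 56, 10 deep (3 play each side of its rack), its floor 6 above the desk. Origin: centre of its underside; x along its long side, y along its short side; same after a half turn. Above the origin, a seated rack's centre is 32 and its top 58, a lid resting on the rim has its centre at 57.
- tube_rack_c (a point): Bystander: white sample-tube rack 100 x 70 mm with capped tubes, 63 mm tall in all, loose; point on its axis 30 mm above the desk. Leave it.
- jar_c (a point): Bystander: white plastic jar, 56 mm across and 70 mm tall, loose, to the robot's left; point 35 mm above the desk. Leave it.

How it is judged (in metres and radians):
On the way, in this order (a step that is already met when the one before it is completed fails the run):
1. the long rack is seated in the long tray and let go (horizontal distance between rack_long_c and tray_long below 0.008 m and z of rack_long_c in the frame of tray_long between 0.028 and 0.036 m and angle between rack_long_c's own z axis and vertical below 0.08 rad and angle between the x axis of rack_long_c and the x axis of tray_long, either way round below 0.2 rad and linear speed of rack_long below 0.03 m/s and contact force between the fingers and rack_long below 0.05 N), for 0.2 s.
2. the long lid sits on the long tray over the rack and is let go (horizontal distance between lid_long_c and tray_long below 0.014 m and z of lid_long_c in the frame of tray_long between 0.053 and 0.061 m and angle between each of lid_long_c, rack_long_c's own z axis and vertical below 0.08 rad and angle between the x axis of each of lid_long_c, rack_long_c and the x axis of tray_long, either way round below 0.2 rad and linear speed of each of lid_long, rack_long below 0.03 m/s and horizontal distance between rack_long_c and tray_long below 0.008 m and z of rack_long_c in the frame of tray_long between 0.028 and 0.036 m and contact force between the fingers and lid_long below 0.05 N), for 0.2 s.
3. the short rack is seated in the short tray and let go (horizontal distance between rack_short_c and tray_short below 0.008 m and z of rack_short_c in the frame of tray_short between 0.028 and 0.036 m and angle between rack_short_c's own z axis and vertical below 0.08 rad and angle between the x axis of rack_short_c and the x axis of tray_short, either way round below 0.2 rad and linear speed of rack_short below 0.03 m/s and contact force between the fingers and rack_short below 0.05 N), for 0.2 s.
4. the short lid sits on the short tray over the rack and is let go (horizontal distance between lid_short_c and tray_short below 0.014 m and z of lid_short_c in the frame of tray_short between 0.053 and 0.061 m and angle between each of lid_short_c, rack_short_c's own z axis and vertical below 0.08 rad and angle between the x axis of each of lid_short_c, rack_short_c and the x axis of tray_short, either way round below 0.2 rad and linear speed of each of lid_short, rack_short below 0.03 m/s and horizontal distance between rack_short_c and tray_short below 0.008 m and z of rack_short_c in the frame of tray_short between 0.028 and 0.036 m and contact force between the fingers and lid_short below 0.05 N), for 0.2 s.
At the end, for the whole second after the job is handed in: Each rack sits in the tray of its own length and its lid over it, let go and at rest (0.03 m/s): racks within 8 mm of the tray centre, lids within 14 mm, heights within 4 mm, level within 0.08 rad, in line within 0.2 rad either way round (horizontal distance between rack_long_c and tray_long below 0.008 m and z of rack_long_c in the frame of tray_long between 0.028 and 0.036 m and angle between each of rack_long_c, rack_short_c, lid_long_c, lid_short_c's own z axis and vertical below 0.08 rad and angle between the x axis of each of rack_long_c, lid_long_c and the x axis of tray_long, either way round below 0.2 rad and linear speed of each of rack_long, rack_short, lid_long, lid_short below 0.03 m/s and horizontal distance between rack_short_c and tray_short below 0.008 m and z of rack_short_c in the frame of tray_short between 0.028 and 0.036 m and angle between the x axis of each of rack_short_c, lid_short_c and the x axis of tray_short, either way round below 0.2 rad and horizontal distance between lid_long_c and tray_long below 0.014 m and z of lid_long_c in the frame of tray_long between 0.053 and 0.061 m and horizontal distance between lid_short_c and tray_short below 0.014 m and z of lid_short_c in the frame of tray_short between 0.053 and 0.061 m); the robot touches nothing.
It fails at once if a tip rack is tipped by more than 0.6 rad (angle between any of rack_long_c, rack_short_c's own z axis and vertical above 0.6 rad).
It fails at once if the tube rack or jar is moved more than 30 mm (distance of any of tube_rack_c, jar_c from where it was at the start of the episode above 0.03 m).
It also fails if it takes over 141 s, if anything falls off the work surface, if the arm or the gripper's body presses on something with over 40 N, if the wrist force passes 120 N, or if a joint passes its speed limit or range.

## Working session

There is one attempt and no reset: what is moved stays moved. The work goes in short steps, Python scripts to look and compute and a shell command to move; the robot and the scene stay as the last step left them, time stands still between calls to the robot, and variables do not carry over. Pictures are saved under pics/ and viewed, and the job is handed in when it is done.

```bash
ls; mkdir -p pics; python3 - <<'E'
from station import arm,cams
import cv2,numpy as np
s=arm.sense();print(s, arm.tcp_to_tips)
for n in ["scene","top","wrist"]:
    p,d=cams.capture(n); cv2.imwrite(f"pics/a_{n}.png",p[:,:,::-1]); np.save(f"pics/a_{n}_d.npy",d); print(n,cams.camera_model(n))
E
```

```text
pics
{'clock': 0.0, 'joints': array([68.70304368, 26.8976347 , -2.78443187, 87.87556595,  1.38197341,
       65.37321094, -4.71582403]), 'dq': array([ 0.06918913,  0.01210669,  0.01049773,  0.01475514, -0.01587421,
       -0.04952339,  0.03067826]), 'joint_efforts': array([-9.08494785e-04, -5.07976806e+01, -8.13915627e-02, -2.36156470e+01,
       -6.15227153e-02,  3.78882699e-02,  1.38892815e-04]), 'tcp_pos': array([ 0.22669526, -0.63517189,  0.23248194]), 'tcp_rot': array([-87.39887226,  89.88718786, 112.24430622]), 'contact_force': array([-0.41621851, -0.4388917 ,  0.26793752]), 'ft_torque': array([0.03033827, 0.00681   , 0.01251179]), 'grip_width': 0.08688188912720897} 0.011
scene {'mtx': array([[403.96076176,   0.        , 253.41261987],
       [  0.        , 403.96076176, 192.49791865],
       [  0.        ,   0.        ,   1.        ]]), 'extrinsics': array([[ 0.7142377 , -0.50281189,  0.48687237,  1.10077877],
       [ 0.69973021,  0.52844883, -0.48074887, -0.48177928],
       [-0.01556089,  0.68404827,  0.72927074,  0.864512  ],
       [ 0.        ,  0.        ,  0.        , 
[... 265 characters left out ...]
[-0.99968731,  0.02466904,  0.00408936,  0.06501258],
       [ 0.00793564,  0.15789967,  0.98742327,  1.26531403],
       [ 0.        ,  0.        ,  0.        ,  1.        ]])}
wrist {'mtx': array([[284.61556436,   0.        , 256.05770484],
       [  0.        , 284.61556436, 188.11953155],
       [  0.        ,   0.        ,   1.        ]]), 'hand_eye': array([[ 5.34219904e-04,  2.97418662e-01, -9.54747010e-01,
        -1.51508064e-01],
       [ 9.99999659e-01, -7.60385746e-04,  3.22668526e-04,
        -4.31871808e-04],
       [-6.30008377e-04, -9.54746857e-01, -2.97418967e-01,
        -8.08618618e-02],
       [ 0.00000000e+00,  0.00000000e+00,  0.00000000e+00,
         1.00000000e+00]])}
```

View pics/a_top.png

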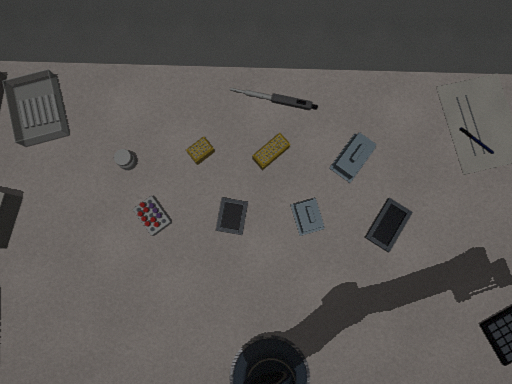

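View pics/a_scene.png

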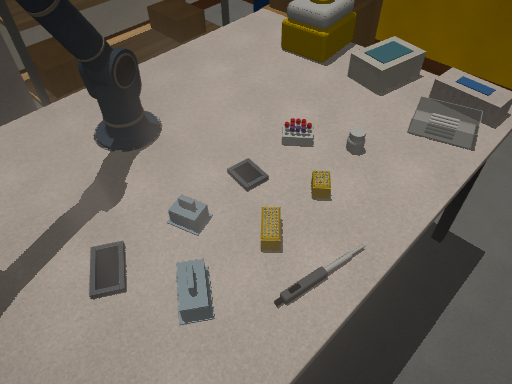

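View pics/a_wrist.png

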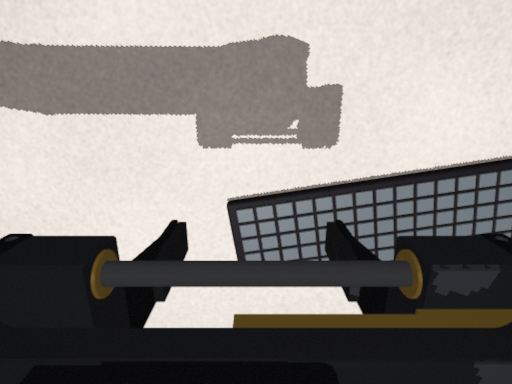

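Top view: long rack (271,151), short rack (200,150), long lid (353,157), short lid (308,215), long tray (388,225), short tray (232,216), jar (125,159), tube rack (152,215). Next I measure these roughly from the top and scene views.

```bash
cat > h.py <<'E'
import numpy as np,cv2
from scipy.spatial.transform import Rotation as R
from station import arm,cams
def rot(s): return R.from_euler('xyz',s['tcp_rot'],degrees=True).as_matrix()
def shot(n,name=None):
    s=arm.sense(); p,d=cams.capture(n); m=cams.camera_model(n)
    if n=='wrist':
        T=np.eye(4);T[:3,:3]=rot(s);T[:3,3]=s['tcp_pos'];E=T@m['hand_eye']
    else: E=m['extrinsics']
    if name: cv2.imwrite(f'pics/{name}.png',p[:,:,::-1])
    return p,d,m['mtx'],E
def ray(K,E,uv):
    uv=np.atleast_2d(uv).astype(float)
    c=np.stack([(uv[:,0]-K[0,2])/K[0,0],-(uv[:,1]-K[1,2])/K[1,1],-np.ones(len(uv))],1)
    return E[:3,3],c@E[:3,:3].T
def plane(K,E,uv,z):
    o,d=ray(K,E,uv); return o+d*((z-o[2])/d[:,2])[:,None]
def cloud(K,E,d,mask):
    v,u=np.nonzero(mask&(d>0)); o,r=ray(K,E,np.stack([u,v],1)); return o+r*d[v,u][:,None],u,v
def tri(a,b):
    (o1,d1),(o2,d2)=a,b; d1=d1/np.linalg.norm(d1);d2=d2/np.linalg.norm(d2)
    A=np.stack([d1,-d2],1);t=np.linalg.lstsq(A,o2-o1,rcond=None)[0]
    p,q=o1+t[0]*d1,o2+t[1]*d2
    return (p+q)/2,np.linalg.norm(p-q)
def blobs(mask,lo,hi=1e9):
    mask=cv2.morphologyEx(mask.astype(np.uint8),cv2.MORPH_CLOSE,np.ones((3,3)))
    n,l,st,c=cv2.connectedComponentsWithStats(mask)
    return [(l==i,c[i],st[i,4]) for i in range(1,n) if lo<st[i,4]<hi]
E
python3 - <<'E'
from h import *
for n in ['top','scene']:
    p,d,K,E=shot(n); h=cv2.cvtColor(p,cv2.COLOR_RGB2HSV)
    H,S,V=[h[...,i].astype(int) for i in range(3)]
    P,u,v=cloud(K,E,d,d>0); X=np.zeros(d.shape+(3,));X[v,u]=P
    desk=(X[...,0]>.3)&(X[...,0]<.95)&(abs(X[...,1])<.55)&(X[...,2]<.12)
    for nm,m in [('yel',(H>15)&(H<35)&(S>100)&(V>70)),('blue',(H>90)&(H<125)&(S>25)&(V>60)),('dark',(V<70)&(S<90)),('tall',X[...,2]>.02)]:
        for b,c,a in blobs(m&desk,80,4000):
            q=X[b]; z=q[:,2]; zt=np.percentile(z,98)
            top=b&(X[...,2]>zt-.01)
            uv=np.stack(np.nonzero(top)[::-1],1).astype(np.float32); pw=plane(K,E,uv,np.median(X[top][:,2]))[:,:2].astype(np.float32)
            r=cv2.minAreaRect(pw)
            print(n,nm,c.round(),a,'z',np.percentile(z,[2,50,98]).round(3),'mean',q.mean(0).round(3),'rect',np.round(r[0],3),np.round(r[1],3),round(r[2],1))
    if n=='top': print('desk z',np.median(X[300:340,120:220,2]))
E
```

```text
top yel [271. 150.] 583 z [0.043 0.051 0.057] mean [0.659 0.011 0.051] rect [0.662 0.011] [0.048 0.11 ] 42.5
top yel [199. 149.] 367 z [0.043 0.051 0.057] mean [0.657 0.226 0.051] rect [0.659 0.227] [0.048 0.068] 39.6
top blue [354. 156.] 1036 z [0.    0.05  0.083] mean [ 0.649 -0.241  0.045] rect [ 0.655 -0.245] [0.014 0.061] 54.5
top blue [307. 217.] 794 z [-0.001  0.05   0.082] mean [ 0.463 -0.101  0.044] rect [ 0.468 -0.105] [0.045 0.015] 18.7
top dark [293. 102.] 415 z [0.003 0.022 0.031] mean [ 0.826 -0.056  0.021] rect [ 0.827 -0.061] [0.147 0.026] 79.2
top dark [343. 160.] 204 z [-0.002  0.012  0.05 ] mean [ 0.645 -0.215  0.018] rect [ 0.651 -0.213] [0.054 0.122] 84.9
top dark [131. 161.] 165 z [-0.002  0.034  0.065] mean [0.62  0.435 0.032] rect [0.617 0.438] [0.018 0.047] 59.4
top dark [159. 211.] 202 z [-0.003  0.03   0.058] mean [0.466 0.341 0.024] rect [0.471 0.345] [0.046 0.014] 50.0
top dark [232. 216.] 907 z [-0.     0.009  0.02 ] mean [0.462 0.124 0.01 ] rect [0.463 0.125] [0.081 0.102] 81.7
top dark [300. 212.] 90 z [-0.004  0.017  0.05 ] mean [ 0.479 -0.082  0.02 ]
[... 2217 characters left out ...]
 0.072] 78.4
scene tall [356. 138.] 354 z [0.021 0.057 0.073] mean [0.627 0.44  0.053] rect [0.626 0.449] [0.046 0.057] 35.1
scene tall [321. 183.] 443 z [0.02  0.051 0.056] mean [0.66  0.215 0.046] rect [0.663 0.223] [0.048 0.071] 38.7
scene tall [188. 210.] 845 z [0.021 0.051 0.083] mean [ 0.474 -0.112  0.05 ] rect [ 0.47  -0.107] [0.051 0.02 ] 19.1
scene tall [271. 227.] 784 z [0.023 0.052 0.056] mean [0.669 0.001 0.049] rect [0.666 0.007] [0.049 0.112] 41.8
scene tall [308. 280.] 605 z [0.018 0.024 0.03 ] mean [ 0.828 -0.04   0.024] rect [ 0.837 -0.013] [0.211 0.026] 79.8
scene tall [192. 288.] 1583 z [0.023 0.051 0.083] mean [ 0.662 -0.252  0.052] rect [ 0.656 -0.247] [0.014 0.064] 54.7
```

```bash
cat >> h.py <<'E'
def goal(x,y,z,jaw,ahead=0.,s=None):
    """print offset (mm) and turn (rad) in tool axes; object put `ahead` m along tool z"""
    s=s or arm.sense(); A=rot(s); best=[]
    for a in (jaw,jaw+180):
        a=np.radians(a); c,si=np.cos(a),np.sin(a)
        B=np.array([[0,c,si],[0,si,-c],[-1,0,0]])
        w=R.from_matrix(A.T@B).as_rotvec(); t=np.array([x,y,z])-ahead*B[:,2]
        best.append((np.linalg.norm(w),w,A.T@(t-s['tcp_pos'])*1e3,t))
    best.sort(key=lambda q:q[0])
    for n,w,o,t in best: print('turn',w.round(3),f'({np.degrees(n):.0f} deg)','off',o.round(1),'tcp',t.round(3),'rows',int(max(np.ceil(np.linalg.norm(o)/41.7),np.ceil(np.degrees(n)/7.16))))
def now():
    s=arm.sense();A=rot(s)
    print('t',round(s['clock'],2),'tcp',s['tcp_pos'].round(4),'jaw',np.degrees(np.arctan2(A[1,1],A[0,1])).round(2),'xdown',A[:,0].round(3),'F',s['contact_force'].round(2),'w',round(s['grip_width'],4),'j',s['joints'].round(0))
E
python3 - <<'E'
from h import *
now(); goal(.449,-.351,.17,58.6,.07)
E
```

```text
t 0.25 tcp [ 0.2268 -0.6355  0.233 ] jaw -70.36 xdown [-0.     0.001 -1.   ] F [ 0.94 -0.45 -0.41] w 0.0871 j [69. 27. -3. 88.  1. 65. -5.]
turn [0.891 0.    0.001] (51 deg) off [  63.1 -138.8 -348.9] tcp [ 0.509 -0.387  0.17 ] rows 10
turn [-2.251e+00 -1.000e-03  1.000e-03] (129 deg) off [  63.2 -247.6 -260.9] tcp [ 0.389 -0.315  0.17 ] rows 19
```

```bash
python3 -m creep '[{"offset":[20,-46,-116],"turn":[0.3,0,0],"gripper":87},{"offset":[40,-92,-232],"turn":[0.6,0,0],"gripper":87},{"offset":[63,-139,-349],"turn":[0.891,0,0],"gripper":87},{"offset":[63,-139,-349],"turn":[0.891,0,0],"gripper":87},{"offset":[63,-139,-349],"turn":[0.891,0,0],"gripper":87},{"offset":[63,-139,-349],"turn":[0.891,0,0],"gripper":87},{"offset":[63,-139,-349],"turn":[0.891,0,0],"gripper":87},{"offset":[63,-139,-349],"turn":[0.891,0,0],"gripper":87},{"offset":[63,-139,-349],"turn":[0.891,0,0],"gripper":87},{"offset":[63,-139,-349],"turn":[0.891,0,0],"gripper":87},{"offset":[63,-139,-349],"turn":[0.891,0,0],"gripper":87},{"offset":[63,-139,-349],"turn":[0.891,0,0],"gripper":87}]'
python3 - <<'E'
from h import *
now(); p,d,K,E=shot('wrist','w_trayL')
E
```

```text
clock: 1.25
tcp_pos: [0.5085, -0.3874, 0.17]
tcp_rot: [13.7, 89.9, 162.3]
contact_force: [-1.3, 0.2, 0.4]
grip_width: 0.0868
t 1.25 tcp [ 0.5085 -0.3874  0.17  ] jaw -121.36 xdown [-0.001  0.    -1.   ] F [-1.28  0.16  0.39] w 0.0868 j [ 32.  27.   3.  97.  -1.  56. -87.]
```

View pics/w_trayL.png

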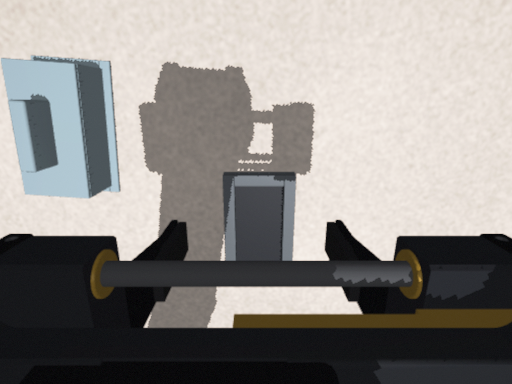

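```bash
python3 -m creep '[{"offset":[0,0,41],"turn":[0,0,0],"gripper":87},{"offset":[0,0,82],"turn":[0,0,0],"gripper":87},{"offset":[0,0,120],"turn":[0,0,0],"gripper":87},{"offset":[0,0,135],"turn":[0,0,0],"gripper":87},{"offset":[0,0,135],"turn":[0,0,0],"gripper":87}]'
cat >> h.py <<'E'
def world(p,d,K,E):
    P,u,v=cloud(K,E,d,d>0); X=np.full(d.shape+(3,),np.nan);X[v,u]=P; return X
def rect(K,E,mask,z):
    c,_=cv2.findContours(mask.astype(np.uint8),cv2.RETR_EXTERNAL,cv2.CHAIN_APPROX_NONE); c=max(c,key=cv2.contourArea)
    c=cv2.convexHull(c).reshape(-1,2)
    r=cv2.minAreaRect(plane(K,E,c,z)[:,:2].astype(np.float32)*1000)
    return np.round(r[0],1),np.round(r[1],1),round(r[2],2)
E
python3 - <<'E'
from h import *
now(); p,d,K,E=shot('wrist','w_trayL2'); X=world(p,d,K,E)
near=np.hypot(X[...,0]-.449,X[...,1]+.351)<.12
m=near&(X[...,2]>.004)&(X[...,2]<.03)
for b,c,a in blobs(m,400): 
    z=X[b][:,2]; print(c.round(),a,np.nanpercentile(z,[5,50,95]).round(4), rect(K,E,b,.016))
desk=near&(X[...,2]<.003); print('desk',np.median(X[desk][:,2]),'rim',np.median(X[m&(X[...,2]>.011)][:,2]),'floor',np.median(X[m&(X[...,2]<.011)][:,2]))
# rim top only
rim=m&(X[...,2]>.0115)
for b,c,a in blobs(rim,400): print('rim',rect(K,E,b,.016))
fl=m&(X[...,2]<.010)
for b,c,a in blobs(cv2.morphologyEx(fl.astype(np.uint8),cv2.MORPH_OPEN,np.ones((5,5)))>0,400): print('floor',rect(K,E,b,.006))
E
```

```text
clock: 1.72
tcp_pos: [0.387, -0.3185, 0.1707]
tcp_rot: [25.7, 89.8, 173.9]
contact_force: [0.6, -0.5, -0.7]
grip_width: 0.0872
t 1.72 tcp [ 0.387  -0.3185  0.1707] jaw -121.84 xdown [-0.004  0.    -1.   ] F [ 0.59 -0.54 -0.75] w 0.0872 j [ 33.  15.   2. 115.  -1.  50. -87.]
[254. 105.] 11406 [0.006  0.0081 0.0173] (array([ 445.3, -353.7]), array([ 81.9, 143.5]), 58.62)
desk 0.0004997970084862913 rim 0.01642355047532912 floor 0.007009759464228826
rim (array([ 445.3, -353.7]), array([ 81.9, 143.5]), 58.62)
floor (array([ 445. , -353.4]), array([ 56.6, 119. ]), 58.67)
```

View pics/w_trayL2.png

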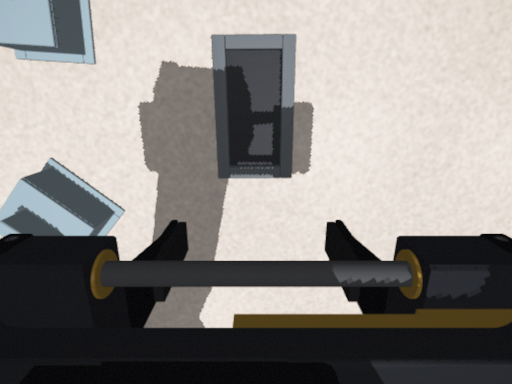

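Tray_long measured at (445.3, −353.7) mm, sides 81.9×143.5, rim 16.4, floor 7.0, in agreement with the given sizes. Now the long rack.

```bash
python3 - <<'E'
from h import *
now(); goal(.664,.009,.19,42.5,-.065)
E
```

```text
t 1.77 tcp [ 0.3897 -0.3197  0.1711] jaw -121.8 xdown [-0.001 -0.001 -1.   ] F [ 0.36 -0.89  0.36] w 0.0868 j [ 33.  15.   2. 115.  -1.  50. -87.]
turn [ 0.274 -0.    -0.002] (16 deg) off [ -19.6 -441.5    2.6] tcp [0.62  0.057 0.19 ] rows 11
turn [-2.868e+00  2.000e-03 -0.000e+00] (164 deg) off [ -19.5 -406.3 -122.6] tcp [ 0.708 -0.039  0.19 ] rows 23
```

```bash
python3 -m creep '[{"offset":[-20,-38,-11],"turn":[-0.12,0,0],"gripper":87},{"offset":[-20,-76,-22],"turn":[-0.24,0,0],"gripper":87},{"offset":[-20,-114,-34],"turn":[-0.36,0,0],"gripper":87},{"offset":[-20,-150,-45],"turn":[-0.48,0,0],"gripper":87},{"offset":[-20,-186,-56],"turn":[-0.6,0,0],"gripper":87},{"offset":[-20,-222,-67],"turn":[-0.72,0,0],"gripper":87},{"offset":[-20,-258,-78],"turn":[-0.84,0,0],"gripper":87},{"offset":[-20,-294,-89],"turn":[-0.96,0,0],"gripper":87},{"offset":[-20,-330,-100],"turn":[-1.08,0,0],"gripper":87},{"offset":[-20,-366,-111],"turn":[-1.2,0,0],"gripper":87},{"offset":[-20,-400,-121],"turn":[-1.32,0,0],"gripper":87},{"offset":[-20,-406,-123],"turn":[-1.44,0,0],"gripper":87}]'
python3 -c "
from h import *
now(); goal(.664,.009,.19,42.5,-.065)"
```

```text
clock: 2.77
tcp_pos: [0.713, -0.034, 0.1902]
tcp_rot: [176.0, 89.7, 47.3]
contact_force: [0.2, 1.1, 0.6]
grip_width: 0.0868
t 2.77 tcp [ 0.713  -0.034   0.1902] jaw -38.73 xdown [ 0.004  0.004 -1.   ] F [0.17 1.14 0.58] w 0.0868 j [ 12.  34. -20.  84.  12.  64. -48.]
turn [-1.418 -0.004 -0.004] (81 deg) off [ 0.2 -1.   7. ] tcp [ 0.708 -0.039  0.19 ] rows 12
turn [ 1.724 -0.004  0.004] (99 deg) off [   0.3 -129.4  -12.8] tcp [0.62  0.057 0.19 ] rows 14
```

```bash
python3 -m creep '[{"offset":[0,-1,7],"turn":[-0.12,0,0],"gripper":87},{"offset":[0,-1,7],"turn":[-0.24,0,0],"gripper":87},{"offset":[0,-1,7],"turn":[-0.36,0,0],"gripper":87},{"offset":[0,-1,7],"turn":[-0.48,0,0],"gripper":87},{"offset":[0,-1,7],"turn":[-0.6,0,0],"gripper":87},{"offset":[0,-1,7],"turn":[-0.72,0,0],"gripper":87},{"offset":[0,-1,7],"turn":[-0.84,0,0],"gripper":87},{"offset":[0,-1,7],"turn":[-0.96,0,0],"gripper":87},{"offset":[0,-1,7],"turn":[-1.08,0,0],"gripper":87},{"offset":[0,-1,7],"turn":[-1.2,0,0],"gripper":87},{"offset":[0,-1,7],"turn":[-1.32,0,0],"gripper":87},{"offset":[0,-1,7],"turn":[-1.418,0,0],"gripper":87}]'
python3 -m creep '[{"offset":[0,0,0],"turn":[0,0,0],"gripper":87},{"offset":[0,0,0],"turn":[0,0,0],"gripper":87}]'
cat >> h.py <<'E'
def rack(c,name):
    p,d,K,E=shot('wrist',name); X=world(p,d,K,E)
    near=np.hypot(X[...,0]-c[0],X[...,1]-c[1])<.09
    h=cv2.cvtColor(p,cv2.COLOR_RGB2HSV); H,S,V=[h[...,i].astype(int) for i in range(3)]
    print('desk',np.median(X[near&(X[...,2]<.004)][:,2]))
    for z0,z1 in ((.02,.046),(.046,.07)):
        m=near&(X[...,2]>z0)&(X[...,2]<z1)
        print('top z',np.percentile(X[m][:,2],[5,50,95,99]).round(4))
    m=near&(X[...,2]>.0495)
    for b,c,a in blobs(m,300): print('top face',c.round(),a,rect(K,E,b,.052))
    m=near&(X[...,2]>.042)
    for b,c,a in blobs(m,300): print('body',c.round(),a,rect(K,E,b,.047))
E
python3 - <<'E'
from h import *
now(); rack((.664,.009),'w_rackL')
E
```

```text
clock: 3.77
tcp_pos: [0.7093, -0.0414, 0.19]
tcp_rot: [87.4, 89.6, 40.0]
contact_force: [0.3, -0.7, -0.2]
grip_width: 0.0873
clock: 3.93
tcp_pos: [0.7105, -0.0441, 0.1896]
tcp_rot: [83.4, 89.6, 35.7]
contact_force: [0.8, -0.0, -0.5]
grip_width: 0.0874
t 3.93 tcp [ 0.7105 -0.0441  0.1896] jaw 42.26 xdown [ 0.005  0.004 -1.   ] F [ 0.84 -0.02 -0.51] w 0.0874 j [ 24.  37. -38.  84.  24.  67.  25.]
desk 0.0004736626655922338
top z [0.0446 0.0457 0.046  0.046 ]
top z [0.0477 0.0526 0.0548 0.0554]
top face [257. 106.] 5177 (array([661.8,  10.2]), array([ 46.1, 107.4]), 42.23)
top face [258. 314.] 64725 (array([ 821.6, -162.9]), array([689. , 238.7]), 41.91)
body [256. 106.] 5828 (array([662.,  10.]), array([ 49.9, 111.3]), 42.24)
body [258. 314.] 64725 (array([ 824.5, -166. ]), array([701. , 242.8]), 41.91)
```

View pics/w_rackL.png

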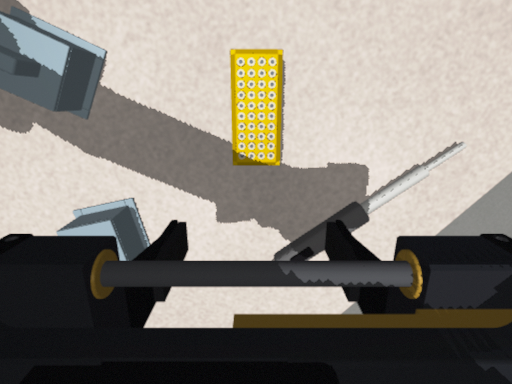

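The long rack appears at pixel (256,106), centre (662.0, 10.0) mm, jaw 42.2°, with the sides 50×111 as given. Next I move over it and descend.

```bash
python3 -c "
from h import *
now(); goal(.662,.010,.09,42.24);goal(.662,.010,.034,42.24)"
```

```text
t 3.98 tcp [ 0.7102 -0.0435  0.1897] jaw 42.3 xdown [ 0.005  0.004 -1.   ] F [ 0.25 -0.45 -0.39] w 0.0871 j [ 24.  37. -38.  84.  24.  67.  25.]
turn [ 0.001  0.001 -0.006] (0 deg) off [ 99.6  -0.3 -72. ] tcp [0.662 0.01  0.09 ] rows 3
turn [-3.141e+00  1.000e-02  1.000e-03] (180 deg) off [ 99.6  -0.3 -72. ] tcp [0.662 0.01  0.09 ] rows 26
turn [ 0.001  0.001 -0.006] (0 deg) off [155.6  -0.7 -72.1] tcp [0.662 0.01  0.034] rows 5
turn [-3.141e+00  1.000e-02  1.000e-03] (180 deg) off [155.6  -0.7 -72.1] tcp [0.662 0.01  0.034] rows 26
```

```bash
python3 -m creep '[{"offset":[20,0,-36],"turn":[0,0,0],"gripper":87},{"offset":[40,0,-72],"turn":[0,0,-0.006],"gripper":87},{"offset":[70,0,-72],"turn":[0,0,-0.006],"gripper":87},{"offset":[95,0,-72],"turn":[0,0,-0.006],"gripper":87},{"offset":[95,0,-72],"turn":[0,0,-0.006],"gripper":87},{"offset":[95,0,-72],"turn":[0,0,-0.006],"gripper":87}]'
python3 -c "
from h import *
now(); goal(.662,.010,.034,42.24)"
```

```text
clock: 4.48
tcp_pos: [0.662, 0.0093, 0.0938]
tcp_rot: [-108.0, 89.9, -155.8]
contact_force: [-0.1, -0.4, -0.1]
grip_width: 0.0868
t 4.48 tcp [0.662  0.0093 0.0938] jaw 42.17 xdown [-0.001 -0.001 -1.   ] F [-0.06 -0.38 -0.14] w 0.0868 j [ 20.  39. -37.  95.  27.  55.  16.]
turn [-0.001 -0.     0.001] (0 deg) off [59.8  0.5 -0.5] tcp [0.662 0.01  0.034] rows 2
turn [3.14e+00 2.00e-03 1.00e-03] (180 deg) off [59.8  0.5 -0.5] tcp [0.662 0.01  0.034] rows 26
```

```bash
python3 -m creep '[{"offset":[20,0.5,-0.5],"turn":[0,0,0],"gripper":87},{"offset":[45,0.5,-0.5],"turn":[0,0,0],"gripper":87},{"offset":[60,0.5,-0.5],"turn":[0,0,0],"gripper":87},{"offset":[60,0.5,-0.5],"turn":[0,0,0],"gripper":87},{"offset":[60,0.5,-0.5],"turn":[0,0,0],"gripper":40},{"offset":[60,0.5,-0.5],"turn":[0,0,0],"gripper":40},{"offset":[60,0.5,-0.5],"turn":[0,0,0],"gripper":40},{"offset":[60,0.5,-0.5],"turn":[0,0,0],"gripper":40},{"offset":[60,0.5,-0.5],"turn":[0,0,0],"gripper":40},{"offset":[60,0.5,-0.5],"turn":[0,0,0],"gripper":40},{"offset":[60,0.5,-0.5],"turn":[0,0,0],"gripper":40},{"offset":[60,0.5,-0.5],"turn":[0,0,0],"gripper":40}]'
python3 -m creep '[{"offset":[0,0,0],"turn":[0,0,0],"gripper":40},{"offset":[0,0,0],"turn":[0,0,0],"gripper":40},{"offset":[-10,0,0],"turn":[0,0,0],"gripper":40},{"offset":[-20,0,0],"turn":[0,0,0],"gripper":40},{"offset":[-30,0,0],"turn":[0,0,0],"gripper":40},{"offset":[-30,0,0],"turn":[0,0,0],"gripper":40}]'
python3 -c "
from h import *
now()
shot('wrist','w_g1')"
```

```text
clock: 5.48
tcp_pos: [0.6621, 0.01, 0.0342]
tcp_rot: [-98.5, 89.9, -146.4]
contact_force: [-0.4, -0.1, 1.9]
grip_width: 0.0499
clock: 5.98
tcp_pos: [0.6639, 0.0106, 0.0673]
tcp_rot: [47.2, 89.8, -0.7]
contact_force: [0.4, 0.3, -1.0]
grip_width: 0.0502
t 5.98 tcp [0.6639 0.0106 0.0673] jaw 42.17 xdown [ 0.004 -0.    -1.   ] F [ 0.41  0.34 -0.97] w 0.0502 j [ 20.  40. -36.  96.  28.  53.  15.]
```

View pics/w_g1.png

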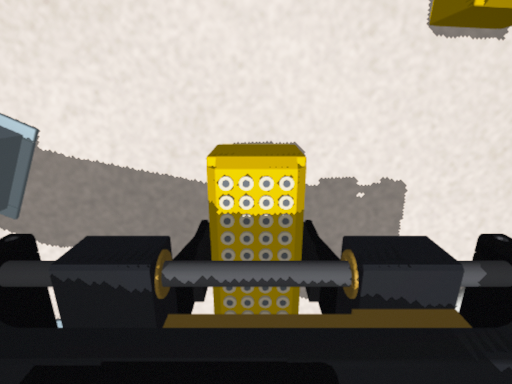

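```bash
python3 -m creep '[{"offset":[-40,0,0],"turn":[0,0,0],"gripper":40},{"offset":[-80,0,0],"turn":[0,0,0],"gripper":40},{"offset":[-85,0,0],"turn":[0,0,0],"gripper":40},{"offset":[-85,0,0],"turn":[0,0,0],"gripper":40}]'
python3 -c "
from h import *
now(); goal(.4453,-.3537,.15,58.62)"
```

```text
clock: 6.37
tcp_pos: [0.6651, 0.011, 0.1549]
tcp_rot: [47.8, 89.5, -0.0]
contact_force: [-0.7, 0.3, -0.6]
grip_width: 0.0497
t 6.37 tcp [0.6651 0.011  0.1549] jaw 42.16 xdown [ 0.009 -0.    -1.   ] F [-0.69  0.31 -0.6 ] w 0.0497 j [ 21.  35. -39.  93.  24.  60.  18.]
turn [-0.287  0.007 -0.006] (16 deg) off [   2.8 -407.8  122.8] tcp [ 0.445 -0.354  0.15 ] rows 11
turn [ 2.854 -0.009 -0.01 ] (164 deg) off [   2.8 -407.8  122.8] tcp [ 0.445 -0.354  0.15 ] rows 23
```

```bash
python3 -m creep '[{"offset":[0,-36,11],"turn":[-0.02,0,0],"gripper":40},{"offset":[1,-72,22],"turn":[-0.04,0,0],"gripper":40},{"offset":[1,-108,33],"turn":[-0.06,0,0],"gripper":40},{"offset":[1,-144,44],"turn":[-0.09,0,0],"gripper":40},{"offset":[1,-180,55],"turn":[-0.12,0,0],"gripper":40},{"offset":[2,-216,66],"turn":[-0.15,0,0],"gripper":40},{"offset":[2,-252,77],"turn":[-0.18,0,0],"gripper":40},{"offset":[2,-288,88],"turn":[-0.21,0,0],"gripper":40},{"offset":[3,-324,98],"turn":[-0.24,0.007,-0.006],"gripper":40},{"offset":[3,-360,108],"turn":[-0.27,0.007,-0.006],"gripper":40},{"offset":[3,-390,118],"turn":[-0.287,0.007,-0.006],"gripper":40},{"offset":[3,-408,123],"turn":[-0.287,0.007,-0.006],"gripper":40}]'
python3 -m creep '[{"offset":[0,0,0],"turn":[0,0,0],"gripper":40},{"offset":[0,0,0],"turn":[0,0,0],"gripper":40}]'
python3 -c "
from h import *
now(); goal(.4453,-.3537,.06,58.62)"
```

```text
clock: 7.37
tcp_pos: [0.441, -0.3579, 0.1475]
tcp_rot: [-152.1, 89.8, 176.2]
contact_force: [0.0, -1.2, -1.1]
grip_width: 0.0498
clock: 7.53
tcp_pos: [0.4385, -0.359, 0.1455]
tcp_rot: [-164.7, 89.5, 163.3]
contact_force: [0.5, 0.7, -0.6]
grip_width: 0.0501
t 7.53 tcp [ 0.4385 -0.359   0.1455] jaw 58.09 xdown [-0.008  0.002 -1.   ] F [ 0.54  0.66 -0.63] w 0.0501 j [ 67.  28. -42. 106.  23.  55.  72.]
turn [-0.009 -0.008  0.002] (1 deg) off [85.4  8.3  3.7] tcp [ 0.445 -0.354  0.06 ] rows 3
turn [3.132e+00 3.000e-03 1.200e-02] (179 deg) off [85.4  8.3  3.7] tcp [ 0.445 -0.354  0.06 ] rows 26
```

```bash
python3 -m creep '[{"offset":[20,8.3,3.7],"turn":[-0.009,-0.008,0.002],"gripper":40},{"offset":[50,8.3,3.7],"turn":[-0.009,-0.008,0.002],"gripper":40},{"offset":[75,8.3,3.7],"turn":[-0.009,-0.008,0.002],"gripper":40},{"offset":[85,8.3,3.7],"turn":[-0.009,-0.008,0.002],"gripper":40},{"offset":[85,8.3,3.7],"turn":[-0.009,-0.008,0.002],"gripper":40},{"offset":[85,8.3,3.7],"turn":[-0.009,-0.008,0.002],"gripper":40},{"offset":[85,8.3,3.7],"turn":[-0.009,-0.008,0.002],"gripper":40},{"offset":[85,8.3,3.7],"turn":[-0.009,-0.008,0.002],"gripper":40}]'
python3 -c "
from h import *
now(); goal(.4453,-.3537,.040,58.62); shot('wrist','w_p1')"
```

```text
clock: 8.2
tcp_pos: [0.4466, -0.3539, 0.062]
tcp_rot: [-4.8, 89.8, -36.2]
contact_force: [-0.2, -0.2, -2.0]
grip_width: 0.0493
t 8.2 tcp [ 0.4466 -0.3539  0.062 ] jaw 58.63 xdown [ 0.003 -0.002 -1.   ] F [-0.17 -0.23 -2.02] w 0.0493 j [ 63.  34. -38. 109.  29.  46.  67.]
turn [0.    0.003 0.   ] (0 deg) off [22.  -0.5 -1.3] tcp [ 0.445 -0.354  0.04 ] rows 1
turn [-3.141 -0.     0.005] (180 deg) off [22.  -0.5 -1.3] tcp [ 0.445 -0.354  0.04 ] rows 26
```

View pics/w_p1.png

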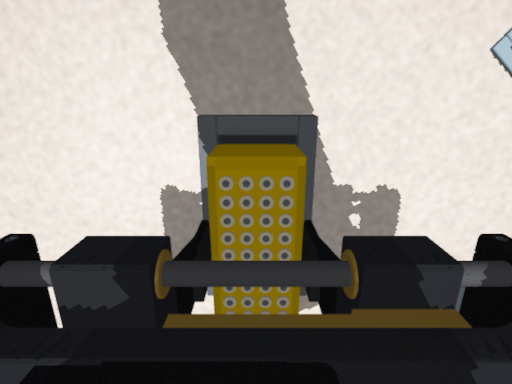

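```bash
python3 -m creep '[{"offset":[5,-0.5,-1.3],"turn":[0,0.003,0],"gripper":40},{"offset":[10,-0.5,-1.3],"turn":[0,0.003,0],"gripper":40},{"offset":[15,-0.5,-1.3],"turn":[0,0.003,0],"gripper":40},{"offset":[20,-0.5,-1.3],"turn":[0,0.003,0],"gripper":40},{"offset":[22,-0.5,-1.3],"turn":[0,0.003,0],"gripper":40},{"offset":[22,-0.5,-1.3],"turn":[0,0.003,0],"gripper":40},{"offset":[22,-0.5,-1.3],"turn":[0,0.003,0],"gripper":40}]'
python3 -c "
from h import *
now(); goal(.4453,-.3537,.040,58.62); shot('wrist','w_p2')"
```

```text
clock: 8.83
tcp_pos: [0.4447, -0.3538, 0.0401]
tcp_rot: [-133.7, 89.9, -165.1]
contact_force: [-2.8, 0.7, 5.4]
grip_width: 0.0496
t 8.83 tcp [ 0.4447 -0.3538  0.0401] jaw 58.6 xdown [-0.001 -0.    -1.   ] F [-2.82  0.72  5.43] w 0.0496 j [ 62.  36. -37. 110.  31.  44.  66.]
turn [-0.    -0.001  0.001] (0 deg) off [0.1 0.4 0.4] tcp [ 0.445 -0.354  0.04 ] rows 1
turn [3.141e+00 2.000e-03 2.000e-03] (180 deg) off [0.1 0.4 0.4] tcp [ 0.445 -0.354  0.04 ] rows 26
```

View pics/w_p2.png

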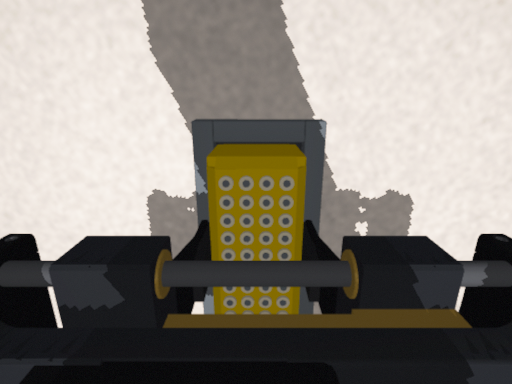

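Contact at 5 N exactly at the expected floor height. Release, rise, and step back to look.

```bash
python3 -m creep '[{"offset":[0,0,0],"turn":[0,0,0],"gripper":80},{"offset":[0,0,0],"turn":[0,0,0],"gripper":80},{"offset":[0,0,0],"turn":[0,0,0],"gripper":80},{"offset":[0,0,0],"turn":[0,0,0],"gripper":80},{"offset":[0,0,0],"turn":[0,0,0],"gripper":80},{"offset":[-30,0,0],"turn":[0,0,0],"gripper":80},{"offset":[-60,0,0],"turn":[0,0,0],"gripper":80},{"offset":[-100,0,0],"turn":[0,0,0],"gripper":80},{"offset":[-140,0,20],"turn":[0,0,0],"gripper":80},{"offset":[-150,0,65],"turn":[0,0,0],"gripper":80},{"offset":[-150,0,65],"turn":[0,0,0],"gripper":80},{"offset":[-150,0,65],"turn":[0,0,0],"gripper":80}]'
python3 - <<'E'
from h import *
now()
p,d,K,E=shot('wrist','w_s1'); X=world(p,d,K,E)
near=np.hypot(X[...,0]-.4453,X[...,1]+.3537)<.1
m=near&(X[...,2]>.004)&(X[...,2]<.08)
for b,c,a in blobs(m,300): print('tray',rect(K,E,b,.016))
for zt,zz in ((.048,.053),(.0555,.058)):
  for b,c,a in blobs(near&(X[...,2]>zt)&(X[...,2]<.09),300): print('rack',np.percentile(X[b][:,2],[5,50,95]).round(4),rect(K,E,b,zz))
P=X[near&(X[...,2]>.0565)&(X[...,2]<.0605)]; A=np.c_[P[:,:2],np.ones(len(P))]; print('tilt',np.linalg.lstsq(A,P[:,2],rcond=None)[0][:2])
E
```

```text
clock: 9.88
tcp_pos: [0.5025, -0.3887, 0.191]
tcp_rot: [-2.8, 89.9, -34.3]
contact_force: [-0.2, 0.5, -0.4]
grip_width: 0.0798
t 9.88 tcp [ 0.5025 -0.3887  0.191 ] jaw 58.56 xdown [ 0.002 -0.001 -1.   ] F [-0.19  0.54 -0.41] w 0.0798 j [ 63.  31. -42.  95.  23.  63.  73.]
tray (array([ 446.3, -353.2]), array([ 81.8, 142.7]), 58.61)
rack [nan nan nan] (array([ 444.3, -353.7]), array([ 49.9, 110.6]), 58.67)
rack [nan nan nan] (array([ 444.4, -353.7]), array([ 46.4, 106. ]), 58.74)
tilt [-0.00100879 -0.00141349]
```

View pics/w_s1.png

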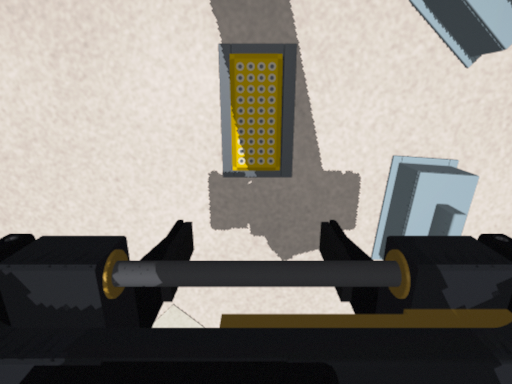

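The long rack is seated and level, about 1–2 mm off centre (rack at pixels (256,112) inside the tray). Now I measure the long lid.

```bash
python3 -c "
from h import *
now(); goal(.655,-.246,.21,54.5,-.065)"
```

```text
t 9.93 tcp [ 0.5005 -0.3874  0.1895] jaw 58.6 xdown [-0.002  0.001 -1.   ] F [ 0.18  0.01 -0.19] w 0.0802 j [ 63.  31. -42.  95.  23.  63.  73.]
turn [ 0.072 -0.002  0.001] (4 deg) off [-20.9 196.5 123. ] tcp [ 0.708 -0.284  0.21 ] rows 6
turn [-3.07e+00 -1.00e-03 -3.00e-03] (176 deg) off [-20.6 205.8  -6.7] tcp [ 0.602 -0.208  0.21 ] rows 25
```

```bash
python3 -m creep '[{"offset":[-7,33,20],"turn":[0.01,0,0],"gripper":80},{"offset":[-14,66,41],"turn":[0.02,0,0],"gripper":80},{"offset":[-20,99,62],"turn":[0.04,0,0],"gripper":80},{"offset":[-20,132,83],"turn":[0.06,0,0],"gripper":80},{"offset":[-20,164,103],"turn":[0.072,0,0],"gripper":80},{"offset":[-20,196,123],"turn":[0.072,0,0],"gripper":80},{"offset":[-20,196,123],"turn":[0.072,0,0],"gripper":80},{"offset":[-20,196,123],"turn":[0.072,0,0],"gripper":80}]'
cat >> h.py <<'E'
def lid(c0,name):
    p,d,K,E=shot('wrist',name); X=world(p,d,K,E)
    near=np.hypot(X[...,0]-c0[0],X[...,1]-c0[1])<.1
    print('desk',np.median(X[near&(X[...,2]<.003)][:,2]))
    for lab,lo,hi,z in (('rib',.077,.09,.082),('all roof+',.046,.09,.051)):
        for b,c,a in blobs(near&(X[...,2]>lo)&(X[...,2]<hi),60):
            print(lab,c.round(),a,np.nanpercentile(X[b][:,2],[5,50,95]).round(4),rect(K,E,b,z))
    m=near&(X[...,2]>.049)&(X[...,2]<.054)
    print('roof z',np.median(X[m][:,2]),rect(K,E,m,.051))
    m=near&(X[...,2]>.002)&(X[...,2]<.09); print('flange',rect(K,E,m,.004))
    return X,near
E
python3 - <<'E'
from h import *
now(); lid((.655,-.246),'w_lidL')
E
```

```text
clock: 10.6
tcp_pos: [0.7076, -0.2802, 0.2066]
tcp_rot: [-175.1, 89.6, 149.7]
contact_force: [-1.2, 0.4, -0.0]
grip_width: 0.0798
t 10.6 tcp [ 0.7076 -0.2802  0.2066] jaw 54.8 xdown [-0.006  0.003 -1.   ] F [-1.16  0.36 -0.03] w 0.0798 j [ 40.  42. -39.  74.  26.  74.  56.]
desk 0.0004458334778862094
rib [253. 121.] 948 [0.0808 0.0822 0.0835] (array([ 654. , -246.7]), array([13.6, 58.4]), 54.26)
all roof+ [253. 116.] 7483 [0.0503 0.0516 0.0824] (array([ 654., -247.]), array([ 63.9, 125. ]), 54.7)
roof z 0.05142454876610136 (array([ 654., -247.]), array([ 63.9, 125. ]), 54.7)
flange (array([ 656. , -247.2]), array([ 83.6, 146. ]), 54.85)
```

View pics/w_lidL.png

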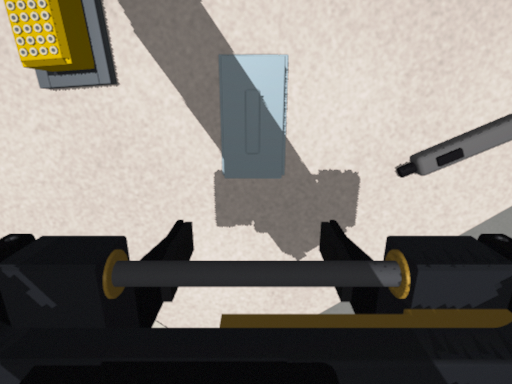

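Long lid: rib at pixel (253,121), centre (654.0, −247) mm, jaw 54.7°, rib top at 82 mm, roof 51 mm. Go to grasp.

```bash
python3 -c "
from h import *
now(); goal(.654,-.247,.11,54.7)"
```

```text
t 10.65 tcp [ 0.7064 -0.2829  0.207 ] jaw 54.62 xdown [-0.006  0.001 -1.   ] F [-0.32 -0.81 -0.28] w 0.0801 j [ 40.  42. -39.  74.  26.  74.  56.]
turn [-0.001 -0.006  0.002] (0 deg) off [ 97.3  -0.9 -63. ] tcp [ 0.654 -0.247  0.11 ] rows 3
turn [3.14  0.004 0.009] (180 deg) off [ 97.3  -0.9 -63. ] tcp [ 0.654 -0.247  0.11 ] rows 26
```

```bash
python3 -m creep '[{"offset":[20,-0.5,-32],"turn":[0,-0.006,0.002],"gripper":60},{"offset":[50,-1,-63],"turn":[0,-0.006,0.002],"gripper":60},{"offset":[80,-1,-63],"turn":[0,-0.006,0.002],"gripper":60},{"offset":[97,-1,-63],"turn":[0,-0.006,0.002],"gripper":60},{"offset":[97,-1,-63],"turn":[0,-0.006,0.002],"gripper":60},{"offset":[97,-1,-63],"turn":[0,-0.006,0.002],"gripper":60},{"offset":[97,-1,-63],"turn":[0,-0.006,0.002],"gripper":60}]'
python3 -c "
from h import *
now(); goal(.654,-.247,.066,54.7)"
```

```text
clock: 11.23
tcp_pos: [0.654, -0.2485, 0.1118]
tcp_rot: [-3.0, 89.9, -38.5]
contact_force: [0.1, 0.5, -0.1]
grip_width: 0.0601
t 11.23 tcp [ 0.654  -0.2485  0.1118] jaw 54.5 xdown [ 0.002 -0.001 -1.   ] F [ 0.07  0.55 -0.09] w 0.0601 j [ 42.  41. -38.  89.  28.  60.  50.]
turn [-0.003  0.002  0.   ] (0 deg) off [45.8  1.2 -1. ] tcp [ 0.654 -0.247  0.066] rows 2
turn [ 3.138  0.    -0.004] (180 deg) off [45.8  1.2 -1. ] tcp [ 0.654 -0.247  0.066] rows 26
```

```bash
python3 -m creep '[{"offset":[20,1,-1],"turn":[-0.003,0.002,0],"gripper":60},{"offset":[40,1,-1],"turn":[-0.003,0.002,0],"gripper":60},{"offset":[46,1,-1],"turn":[-0.003,0.002,0],"gripper":60},{"offset":[46,1,-1],"turn":[-0.003,0.002,0],"gripper":60},{"offset":[46,1,-1],"turn":[-0.003,0.002,0],"gripper":5},{"offset":[46,1,-1],"turn":[-0.003,0.002,0],"gripper":5},{"offset":[46,1,-1],"turn":[-0.003,0.002,0],"gripper":5},{"offset":[46,1,-1],"turn":[-0.003,0.002,0],"gripper":5},{"offset":[46,1,-1],"turn":[-0.003,0.002,0],"gripper":5},{"offset":[46,1,-1],"turn":[-0.003,0.002,0],"gripper":5},{"offset":[46,1,-1],"turn":[-0.003,0.002,0],"gripper":5},{"offset":[46,1,-1],"turn":[-0.003,0.002,0],"gripper":5}]'
python3 -m creep '[{"offset":[0,0,0],"turn":[0,0,0],"gripper":5},{"offset":[0,0,0],"turn":[0,0,0],"gripper":5},{"offset":[0,0,0],"turn":[0,0,0],"gripper":5}]'
python3 -c "
from h import *
now()"
```

```text
clock: 12.23
tcp_pos: [0.6539, -0.2472, 0.0658]
tcp_rot: [-8.0, 90.0, -43.4]
contact_force: [1.1, 0.1, 0.4]
grip_width: 0.015
clock: 12.48
tcp_pos: [0.6539, -0.2471, 0.0658]
tcp_rot: [-4.9, 90.0, -40.2]
contact_force: [0.3, 0.6, 0.0]
grip_width: 0.0137
t 12.48 tcp [ 0.6539 -0.2471  0.0658] jaw 54.67 xdown [ 0. -0. -1.] F [0.32 0.57 0.04] w 0.0137 j [ 41.  44. -37.  91.  30.  56.  49.]
```

```bash
python3 -m creep '[{"offset":[-20,0,0],"turn":[0,0,0],"gripper":5},{"offset":[-50,0,0],"turn":[0,0,0],"gripper":5},{"offset":[-80,0,0],"turn":[0,0,0],"gripper":5},{"offset":[-105,0,0],"turn":[0,0,0],"gripper":5},{"offset":[-105,0,0],"turn":[0,0,0],"gripper":5},{"offset":[-105,0,0],"turn":[0,0,0],"gripper":5}]'
python3 -c "
from h import *
now();goal(.445,-.3536,.165,58.65); shot('wrist','w_g2')"
```

```text
clock: 12.98
tcp_pos: [0.6546, -0.2472, 0.1725]
tcp_rot: [11.1, 89.8, -24.2]
contact_force: [-0.8, 0.1, -1.9]
grip_width: 0.0139
t 12.98 tcp [ 0.6546 -0.2472  0.1725] jaw 54.67 xdown [ 0.003 -0.001 -1.   ] F [-0.77  0.06 -1.94] w 0.0139 j [ 43.  38. -40.  86.  26.  65.  52.]
turn [-0.069  0.003 -0.001] (4 deg) off [   7.  -208.1 -109.5] tcp [ 0.445 -0.354  0.165] rows 6
turn [ 3.072e+00 -1.000e-03 -5.000e-03] (176 deg) off [   7.  -208.1 -109.5] tcp [ 0.445 -0.354  0.165] rows 25
```

View pics/w_g2.png

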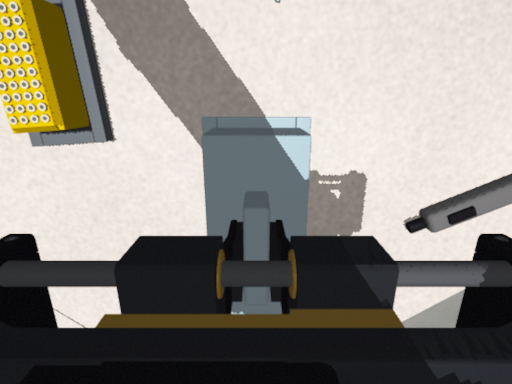

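```bash
python3 -m creep '[{"offset":[0,-20,-10],"turn":[0,0,0],"gripper":5},{"offset":[0,-50,-26],"turn":[-0.02,0,0],"gripper":5},{"offset":[2,-82,-43],"turn":[-0.03,0,0],"gripper":5},{"offset":[4,-115,-60],"turn":[-0.04,0,0],"gripper":5},{"offset":[6,-147,-77],"turn":[-0.06,0,0],"gripper":5},{"offset":[7,-178,-93],"turn":[-0.069,0.003,-0.001],"gripper":5},{"offset":[7,-198,-104],"turn":[-0.069,0.003,-0.001],"gripper":5},{"offset":[7,-208,-109],"turn":[-0.069,0.003,-0.001],"gripper":5},{"offset":[7,-208,-109],"turn":[-0.069,0.003,-0.001],"gripper":5},{"offset":[7,-208,-109],"turn":[-0.069,0.003,-0.001],"gripper":5},{"offset":[7,-208,-109],"turn":[-0.069,0.003,-0.001],"gripper":5}]'
python3 -c "
from h import *
now();goal(.445,-.3536,.135,58.65)"
```

```text
clock: 13.95
tcp_pos: [0.4461, -0.3523, 0.1636]
tcp_rot: [171.0, 89.9, 139.8]
contact_force: [-0.1, 0.0, -1.2]
grip_width: 0.0135
t 13.95 tcp [ 0.4461 -0.3523  0.1636] jaw 58.77 xdown [-0.002  0.001 -1.   ] F [-0.13  0.03 -1.21] w 0.0135 j [ 67.  27. -44. 105.  22.  57.  73.]
turn [ 0.002 -0.002 -0.   ] (0 deg) off [28.6 -1.7 -0.3] tcp [ 0.445 -0.354  0.135] rows 1
turn [-3.139e+00  1.000e-03 -4.000e-03] (180 deg) off [28.6 -1.7 -0.3] tcp [ 0.445 -0.354  0.135] rows 26
```

```bash
python3 -m creep '[{"offset":[14,-1.7,0],"turn":[0.002,-0.002,0],"gripper":5},{"offset":[28,-1.7,0],"turn":[0.002,-0.002,0],"gripper":5},{"offset":[29,-1.7,0],"turn":[0.002,-0.002,0],"gripper":5},{"offset":[29,-1.7,0],"turn":[0.002,-0.002,0],"gripper":5},{"offset":[29,-1.7,0],"turn":[0.002,-0.002,0],"gripper":5}]'
python3 -c "
from h import *
now();goal(.445,-.3536,.082,58.65); shot('wrist','w_p3')"
```

```text
clock: 14.37
tcp_pos: [0.4467, -0.353, 0.1351]
tcp_rot: [59.5, 89.9, 28.3]
contact_force: [0.2, -0.5, -1.7]
grip_width: 0.0136
t 14.37 tcp [ 0.4467 -0.353   0.1351] jaw 58.77 xdown [ 0.001  0.001 -1.   ] F [ 0.24 -0.46 -1.74] w 0.0136 j [ 66.  29. -43. 106.  24.  54.  71.]
turn [ 0.002  0.001 -0.001] (0 deg) off [53.1 -1.5 -1.1] tcp [ 0.445 -0.354  0.082] rows 2
turn [-3.139e+00  2.000e-03  1.000e-03] (180 deg) off [53.1 -1.5 -1.1] tcp [ 0.445 -0.354  0.082] rows 26
```

View pics/w_p3.png

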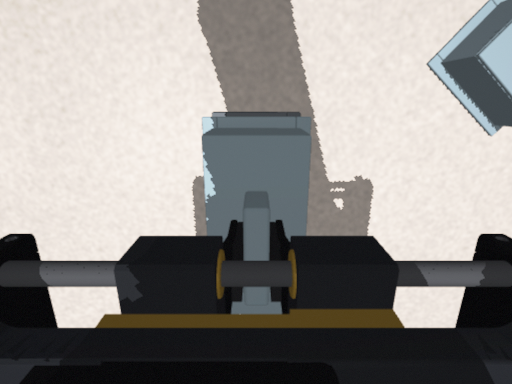

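```bash
python3 -m creep '[{"offset":[6,-1.5,-1.1],"turn":[0.002,0,0],"gripper":5},{"offset":[12,-1.5,-1.1],"turn":[0.002,0,0],"gripper":5},{"offset":[20,-1.5,-1.1],"turn":[0.002,0,0],"gripper":5},{"offset":[20,-1.5,-1.1],"turn":[0.002,0,0],"gripper":5}]'
python3 -c "
from h import *
now();goal(.445,-.3536,.082,58.65)"
```

```text
clock: 14.75
tcp_pos: [0.4437, -0.3536, 0.1137]
tcp_rot: [151.0, 89.9, 119.6]
contact_force: [-0.5, -0.8, -1.1]
grip_width: 0.014
t 14.75 tcp [ 0.4437 -0.3536  0.1137] jaw 58.62 xdown [-0.001  0.002 -1.   ] F [-0.53 -0.79 -1.14] w 0.014 j [ 65.  31. -42. 108.  26.  51.  70.]
turn [-0.001 -0.002 -0.001] (0 deg) off [31.7  0.7  1.2] tcp [ 0.445 -0.354  0.082] rows 1
turn [ 3.141e+00 -2.000e-03  3.000e-03] (180 deg) off [31.7  0.7  1.2] tcp [ 0.445 -0.354  0.082] rows 26
```

Underside is now about 47 mm up, past the rack's top, with no contact force. Continue down.

```bash
python3 -m creep '[{"offset":[6,0.7,1.2],"turn":[0,0,0],"gripper":5},{"offset":[12,0.7,1.2],"turn":[0,0,0],"gripper":5},{"offset":[18,0.7,1.2],"turn":[0,0,0],"gripper":5},{"offset":[24,0.7,1.2],"turn":[0,0,0],"gripper":5},{"offset":[29,0.7,1.2],"turn":[0,0,0],"gripper":5},{"offset":[32,0.7,1.2],"turn":[0,0,0],"gripper":5},{"offset":[32,0.7,1.2],"turn":[0,0,0],"gripper":5},{"offset":[32,0.7,1.2],"turn":[0,0,0],"gripper":5}]'
python3 -c "
from h import *
now()"
```

```text
clock: 15.42
tcp_pos: [0.4452, -0.3535, 0.0817]
tcp_rot: [147.4, 89.9, 116.0]
contact_force: [-0.2, 0.8, 0.6]
grip_width: 0.0136
t 15.42 tcp [ 0.4452 -0.3535  0.0817] jaw 58.62 xdown [-0.001  0.002 -1.   ] F [-0.2   0.82  0.61] w 0.0136 j [ 64.  33. -40. 109.  28.  48.  68.]
```

Resting (gravity load gone from −1.7 to +0.6 N). Release and check.

```bash
python3 -m creep '[{"offset":[0.5,0,0],"turn":[0,0,0],"gripper":60},{"offset":[0.5,0,0],"turn":[0,0,0],"gripper":60},{"offset":[0.5,0,0],"turn":[0,0,0],"gripper":60},{"offset":[0.5,0,0],"turn":[0,0,0],"gripper":60},{"offset":[0,0,0],"turn":[0,0,0],"gripper":60},{"offset":[-25,0,0],"turn":[0,0,0],"gripper":60},{"offset":[-60,0,0],"turn":[0,0,0],"gripper":60},{"offset":[-100,0,0],"turn":[0,0,0],"gripper":60},{"offset":[-130,0,30],"turn":[0,0,0],"gripper":80},{"offset":[-140,0,65],"turn":[0,0,0],"gripper":80},{"offset":[-140,0,65],"turn":[0,0,0],"gripper":80},{"offset":[-140,0,65],"turn":[0,0,0],"gripper":80}]'
python3 - <<'E'
from h import *
now()
p,d,K,E=shot('wrist','w_s2'); X=world(p,d,K,E)
near=np.hypot(X[...,0]-.4453,X[...,1]+.3537)<.1
for lo,hi,z in ((.09,.11,.098),(.062,.11,.067)):
    for b,c,a in blobs(near&(X[...,2]>lo)&(X[...,2]<hi),100): print(rect(K,E,b,z),np.nanmedian(X[b][:,2]))
P=X[near&(X[...,2]>.063)&(X[...,2]<.071)]; A=np.c_[P[:,:2],np.ones(len(P))]; print('tilt',np.linalg.lstsq(A,P[:,2],rcond=None)[0][:2])
goal(.661,.225,.20,39.5,-.065)
E
```

```text
clock: 16.42
tcp_pos: [0.5021, -0.3882, 0.2221]
tcp_rot: [80.8, 89.9, 49.4]
contact_force: [-0.4, 0.6, -1.1]
grip_width: 0.0769
t 16.42 tcp [ 0.5021 -0.3882  0.2221] jaw 58.6 xdown [ 0.001  0.001 -1.   ] F [-0.43  0.6  -1.13] w 0.0769 j [ 64.  30. -44.  93.  22.  66.  74.]
(array([ 445.1, -353.9]), array([13.6, 58.6]), 58.64) 0.09823274014121966
(array([ 444.9, -353.5]), array([ 63.9, 125.4]), 58.66) 0.06756968582344214
tilt [-1.18761011e-03  7.64012332e-05]
turn [ 0.334 -0.003 -0.001] (19 deg) off [  22.2  584.9 -120.4] tcp [0.702 0.175 0.2  ] rows 15
turn [-2.808e+00  1.000e-03 -4.000e-03] (161 deg) off [  22.6  627.5 -243.2] tcp [0.62  0.275 0.2  ] rows 23
```

View pics/w_s2.png

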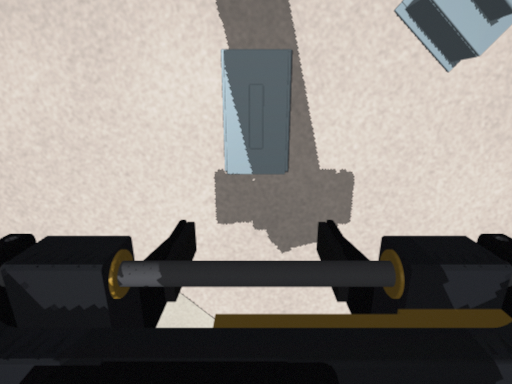

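The long box is closed: roof 67.5 mm, rib 98.2 mm, level, within 1 mm of centre. On to the short rack.

```bash
python3 -m creep '[{"offset":[1,30,-6],"turn":[0.01,0,0],"gripper":87},{"offset":[3,68,-14],"turn":[0.03,0,0],"gripper":87},{"offset":[5,108,-22],"turn":[0.06,0,0],"gripper":87},{"offset":[6,148,-30],"turn":[0.08,0,0],"gripper":87},{"offset":[8,188,-38],"turn":[0.1,0,0],"gripper":87},{"offset":[10,228,-47],"turn":[0.13,0,0],"gripper":87},{"offset":[12,268,-55],"turn":[0.15,0,0],"gripper":87},{"offset":[14,308,-63],"turn":[0.18,0,0],"gripper":87},{"offset":[16,348,-72],"turn":[0.2,0,0],"gripper":87},{"offset":[18,388,-80],"turn":[0.22,0,0],"gripper":87},{"offset":[20,410,-85],"turn":[0.24,0,0],"gripper":87},{"offset":[20,420,-87],"turn":[0.24,0,0],"gripper":87}]'
python3 -c "
from h import *
now();goal(.661,.225,.19,39.5,-.065)"
```

```text
clock: 17.47
tcp_pos: [0.6435, 0.0222, 0.2008]
tcp_rot: [175.8, 89.6, 131.1]
contact_force: [0.4, 0.0, -0.2]
grip_width: 0.087
t 17.47 tcp [0.6435 0.0222 0.2008] jaw 45.27 xdown [-0.004  0.005 -1.   ] F [ 0.39  0.05 -0.18] w 0.087 j [ 24.  32. -43.  93.  23.  65.  21.]
turn [ 0.101 -0.006 -0.   ] (6 deg) off [ 11.2 149.9 -65.6] tcp [0.702 0.175 0.19 ] rows 4
turn [-3.041  0.    -0.009] (174 deg) off [  12.   163.  -194.9] tcp [0.62  0.275 0.19 ] rows 25
```

```bash
python3 -m creep '[{"offset":[4,30,-13],"turn":[0.02,-0.006,0],"gripper":87},{"offset":[7,65,-28],"turn":[0.05,-0.006,0],"gripper":87},{"offset":[11,100,-43],"turn":[0.08,-0.006,0],"gripper":87},{"offset":[11,135,-59],"turn":[0.1,-0.006,0],"gripper":87},{"offset":[11,150,-66],"turn":[0.1,-0.006,0],"gripper":87},{"offset":[11,150,-66],"turn":[0.1,-0.006,0],"gripper":87},{"offset":[11,150,-66],"turn":[0.1,-0.006,0],"gripper":87},{"offset":[11,150,-66],"turn":[0.1,-0.006,0],"gripper":87}]'
python3 - <<'E'
from h import *
now(); rack((.661,.225),'w_rackS')
E
```

```text
clock: 18.13
tcp_pos: [0.7018, 0.1722, 0.1894]
tcp_rot: [-69.0, 89.8, -119.6]
contact_force: [-1.2, -0.4, -0.4]
grip_width: 0.087
t 18.13 tcp [0.7018 0.1722 0.1894] jaw 39.42 xdown [-0.001 -0.003 -1.   ] F [-1.2  -0.37 -0.38] w 0.087 j [  7.  39. -39.  81.  25.  69.   4.]
desk 0.0004437301125176929
top z [0.045  0.0457 0.046  0.046 ]
top z [0.0473 0.0525 0.0547 0.0553]
top face [259. 112.] 3100 (array([658.5, 227.3]), array([46.2, 64.6]), 39.44)
top face [257. 314.] 65099 (array([801.8,  43.8]), array([688.8, 238.6]), 39.77)
body [259. 112.] 3638 (array([658.6, 226.9]), array([49.9, 69.7]), 39.73)
body [257. 314.] 65099 (array([804.4,  40.5]), array([700.7, 242.7]), 39.77)
```

View pics/w_rackS.png

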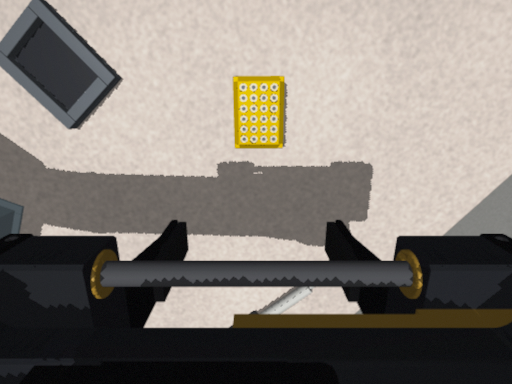

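Short rack at pixel (259,112): (658.6, 227) mm, jaw 39.6°, sides 50×70. Before grasping it I measure the short tray.

```bash
python3 -c "
from h import *
now();goal(.463,.125,.17,81.7,-.065)"
```

```text
t 18.18 tcp [0.702  0.1718 0.1896] jaw 39.38 xdown [-0.001 -0.002 -1.   ] F [-0.89 -0.09 -0.25] w 0.0868 j [  7.  39. -39.  81.  25.  69.   4.]
turn [-0.739  0.     0.003] (42 deg) off [  20.  -170.6  -67.4] tcp [0.527 0.116 0.17 ] rows 6
turn [ 2.403  0.003 -0.   ] (138 deg) off [  20.  -258.2 -163.5] tcp [0.399 0.134 0.17 ] rows 20
```

```bash
python3 -m creep '[{"offset":[6,-30,-12],"turn":[-0.1,0,0],"gripper":87},{"offset":[12,-65,-26],"turn":[-0.2,0,0],"gripper":87},{"offset":[20,-100,-40],"turn":[-0.32,0,0],"gripper":87},{"offset":[20,-135,-54],"turn":[-0.44,0,0],"gripper":87},{"offset":[20,-160,-63],"turn":[-0.56,0,0],"gripper":87},{"offset":[20,-170,-67],"turn":[-0.66,0,0],"gripper":87},{"offset":[20,-170,-67],"turn":[-0.739,0,0],"gripper":87},{"offset":[20,-170,-67],"turn":[-0.739,0,0],"gripper":87},{"offset":[20,-170,-67],"turn":[-0.739,0,0],"gripper":87},{"offset":[20,-170,-67],"turn":[-0.739,0,0],"gripper":87}]'
python3 - <<'E'
from h import *
now(); p,d,K,E=shot('wrist','w_trayS'); X=world(p,d,K,E)
near=np.hypot(X[...,0]-.463,X[...,1]-.125)<.1
m=near&(X[...,2]>.004)&(X[...,2]<.03)
for b,c,a in blobs(m,400): print(c.round(),a, rect(K,E,b,.016))
fl=m&(X[...,2]<.010)
for b,c,a in blobs(cv2.morphologyEx(fl.astype(np.uint8),cv2.MORPH_OPEN,np.ones((5,5)))>0,400): print('floor',rect(K,E,b,.006),np.nanmedian(X[b][:,2]))
print('rim',np.median(X[m&(X[...,2]>.012)][:,2]))
goal(.6586,.227,.10,39.6)
E
```

```text
clock: 19.02
tcp_pos: [0.5286, 0.1146, 0.1701]
tcp_rot: [-92.6, 89.8, -101.1]
contact_force: [0.5, 0.7, -0.4]
grip_width: 0.0872
t 19.02 tcp [0.5286 0.1146 0.1701] jaw 81.5 xdown [-0.001 -0.003 -1.   ] F [ 0.48  0.67 -0.42] w 0.0872 j [ 25.  28. -54. 108.  27.  58.  40.]
[257. 111.] 7963 (array([460.7, 124.7]), array([ 81.9, 100.6]), 81.58)
floor (array([461.1, 124.7]), array([56.7, 76.9]), 81.57) 0.006970914796570582
rim 0.016380765550839615
turn [0.732 0.001 0.003] (42 deg) off [ 69.6 130.  112.2] tcp [0.659 0.227 0.1  ] rows 6
turn [-2.409e+00 -3.000e-03  1.000e-03] (138 deg) off [ 69.6 130.  112.2] tcp [0.659 0.227 0.1  ] rows 20
```

View pics/w_trayS.png

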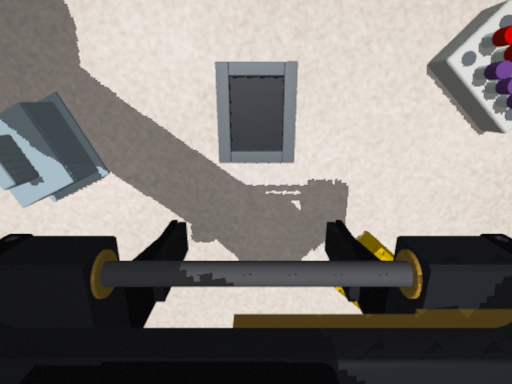

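Short tray at pixel (257,111): (460.9, 124.7) mm, 81.9×100.6, jaw 81.6°. Back to the short rack.

```bash
python3 -m creep '[{"offset":[10,26,22],"turn":[0.1,0,0],"gripper":87},{"offset":[20,52,45],"turn":[0.22,0,0],"gripper":87},{"offset":[30,78,67],"turn":[0.34,0,0],"gripper":87},{"offset":[40,104,90],"turn":[0.46,0,0],"gripper":87},{"offset":[55,125,108],"turn":[0.58,0,0],"gripper":87},{"offset":[65,130,112],"turn":[0.7,0,0],"gripper":87},{"offset":[70,130,112],"turn":[0.732,0.001,0.003],"gripper":87},{"offset":[70,130,112],"turn":[0.732,0.001,0.003],"gripper":87},{"offset":[70,130,112],"turn":[0.732,0.001,0.003],"gripper":87},{"offset":[70,130,112],"turn":[0.732,0.001,0.003],"gripper":87}]'
python3 -c "
from h import *
now();goal(.6586,.227,.034,39.6)"
```

```text
clock: 19.9
tcp_pos: [0.6586, 0.2269, 0.1]
tcp_rot: [97.0, 90.0, 46.6]
contact_force: [-0.2, -0.1, -0.1]
grip_width: 0.0868
t 19.9 tcp [0.6586 0.2269 0.1   ] jaw 39.64 xdown [ 0.  0. -1.] F [-0.19 -0.15 -0.06] w 0.0868 j [  1.  41. -37.  90.  28.  58.  -4.]
turn [ 0.001 -0.    -0.001] (0 deg) off [66.  0. -0.] tcp [0.659 0.227 0.034] rows 2
turn [-3.141e+00  1.000e-03 -0.000e+00] (180 deg) off [66.  0. -0.] tcp [0.659 0.227 0.034] rows 26
```

```bash
python3 -m creep '[{"offset":[20,0,0],"turn":[0,0,0],"gripper":87},{"offset":[45,0,0],"turn":[0,0,0],"gripper":87},{"offset":[62,0,0],"turn":[0,0,0],"gripper":87},{"offset":[66,0,0],"turn":[0,0,0],"gripper":87},{"offset":[66,0,0],"turn":[0,0,0],"gripper":40},{"offset":[66,0,0],"turn":[0,0,0],"gripper":40},{"offset":[66,0,0],"turn":[0,0,0],"gripper":40},{"offset":[66,0,0],"turn":[0,0,0],"gripper":40},{"offset":[66,0,0],"turn":[0,0,0],"gripper":40},{"offset":[66,0,0],"turn":[0,0,0],"gripper":40},{"offset":[66,0,0],"turn":[0,0,0],"gripper":40},{"offset":[66,0,0],"turn":[0,0,0],"gripper":40}]'
python3 -m creep '[{"offset":[0,0,0],"turn":[0,0,0],"gripper":40},{"offset":[0,0,0],"turn":[0,0,0],"gripper":40},{"offset":[-15,0,0],"turn":[0,0,0],"gripper":40},{"offset":[-40,0,0],"turn":[0,0,0],"gripper":40},{"offset":[-70,0,0],"turn":[0,0,0],"gripper":40},{"offset":[-90,0,0],"turn":[0,0,0],"gripper":40},{"offset":[-100,0,0],"turn":[0,0,0],"gripper":40},{"offset":[-100,0,0],"turn":[0,0,0],"gripper":40},{"offset":[-100,0,0],"turn":[0,0,0],"gripper":40}]'
python3 -c "
from h import *
now();goal(.4609,.1247,.12,81.6);shot('wrist','w_g3')"
```

```text
clock: 20.9
tcp_pos: [0.6588, 0.2271, 0.0346]
tcp_rot: [78.6, 89.9, 28.2]
contact_force: [-0.4, -0.4, 2.5]
grip_width: 0.0499
clock: 21.65
tcp_pos: [0.6586, 0.2267, 0.1346]
tcp_rot: [57.2, 89.9, 6.8]
contact_force: [0.3, 0.0, -2.2]
grip_width: 0.0499
t 21.65 tcp [0.6586 0.2267 0.1346] jaw 39.63 xdown [ 0.001  0.    -1.   ] F [ 0.31  0.01 -2.18] w 0.0499 j [  2.  39. -38.  89.  26.  61.  -3.]
turn [-0.732  0.001 -0.001] (42 deg) off [  14.3 -217.3  -47.5] tcp [0.461 0.125 0.12 ] rows 6
turn [ 2.409e+00 -1.000e-03 -1.000e-03] (138 deg) off [  14.3 -217.3  -47.5] tcp [0.461 0.125 0.12 ] rows 20
```

View pics/w_g3.png

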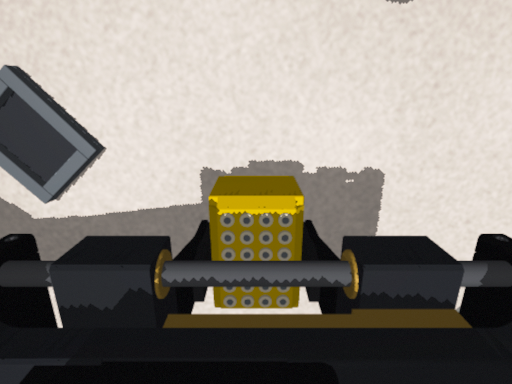

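```bash
python3 -m creep '[{"offset":[2,-25,-5],"turn":[-0.08,0,0],"gripper":40},{"offset":[4,-60,-13],"turn":[-0.18,0,0],"gripper":40},{"offset":[6,-95,-21],"turn":[-0.28,0,0],"gripper":40},{"offset":[8,-130,-28],"turn":[-0.4,0,0],"gripper":40},{"offset":[10,-165,-36],"turn":[-0.5,0,0],"gripper":40},{"offset":[12,-195,-43],"turn":[-0.6,0,0],"gripper":40},{"offset":[14,-212,-46],"turn":[-0.69,0,0],"gripper":40},{"offset":[14,-217,-47],"turn":[-0.732,0,0],"gripper":40},{"offset":[14,-217,-47],"turn":[-0.732,0,0],"gripper":40},{"offset":[14,-217,-47],"turn":[-0.732,0,0],"gripper":40},{"offset":[14,-217,-47],"turn":[-0.732,0,0],"gripper":40}]'
python3 -c "
from h import *
now();goal(.4609,.1247,.062,81.6)"
```

```text
clock: 22.62
tcp_pos: [0.4614, 0.1244, 0.1193]
tcp_rot: [-178.6, 89.9, 172.9]
contact_force: [-0.3, 0.5, 0.6]
grip_width: 0.0499
t 22.62 tcp [0.4614 0.1244 0.1193] jaw 81.5 xdown [-0.001  0.    -1.   ] F [-0.33  0.53  0.58] w 0.0499 j [ 23.  26. -54. 118.  28.  49.  34.]
turn [-0.002 -0.001  0.   ] (0 deg) off [57.3  0.2 -0.4] tcp [0.461 0.125 0.062] rows 2
turn [3.14e+00 0.00e+00 2.00e-03] (180 deg) off [57.3  0.2 -0.4] tcp [0.461 0.125 0.062] rows 26
```

```bash
python3 -m creep '[{"offset":[20,0.2,-0.4],"turn":[0,0,0],"gripper":40},{"offset":[40,0.2,-0.4],"turn":[0,0,0],"gripper":40},{"offset":[54,0.2,-0.4],"turn":[0,0,0],"gripper":40},{"offset":[57,0.2,-0.4],"turn":[0,0,0],"gripper":40},{"offset":[57,0.2,-0.4],"turn":[0,0,0],"gripper":40},{"offset":[57,0.2,-0.4],"turn":[0,0,0],"gripper":40}]'
python3 -c "
from h import *
now();goal(.4609,.1247,.0402,81.6);shot('wrist','w_p4')"
```

```text
clock: 23.12
tcp_pos: [0.4616, 0.1254, 0.0626]
tcp_rot: [132.6, 89.9, 124.1]
contact_force: [-0.1, -0.4, -1.3]
grip_width: 0.0498
t 23.12 tcp [0.4616 0.1254 0.0626] jaw 81.52 xdown [-0.001  0.001 -1.   ] F [-0.14 -0.36 -1.28] w 0.0498 j [ 19.  31. -49. 121.  35.  43.  29.]
turn [-0.001 -0.001 -0.001] (0 deg) off [22.4 -0.8 -0.5] tcp [0.461 0.125 0.04 ] rows 1
turn [ 3.14e+00 -1.00e-03  1.00e-03] (180 deg) off [22.4 -0.8 -0.5] tcp [0.461 0.125 0.04 ] rows 26
```

View pics/w_p4.png

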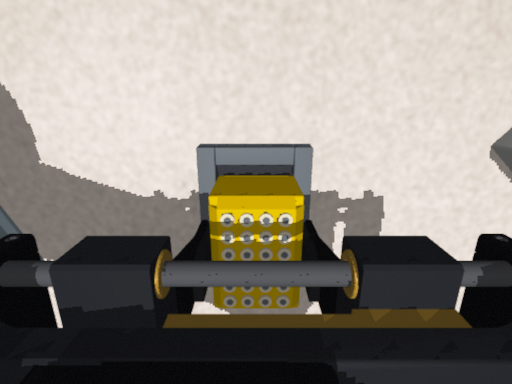

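Short rack centred over the pocket (rack columns 210–302, tray 198–312). Lower it.

```bash
python3 -m creep '[{"offset":[5,-0.8,-0.5],"turn":[0,0,0],"gripper":40},{"offset":[10,-0.8,-0.5],"turn":[0,0,0],"gripper":40},{"offset":[15,-0.8,-0.5],"turn":[0,0,0],"gripper":40},{"offset":[20,-0.8,-0.5],"turn":[0,0,0],"gripper":40},{"offset":[22.5,-0.8,-0.5],"turn":[0,0,0],"gripper":40},{"offset":[22.5,-0.8,-0.5],"turn":[0,0,0],"gripper":40},{"offset":[22.5,-0.8,-0.5],"turn":[0,0,0],"gripper":40}]'
python3 -c "
from h import *
now()"
```

```text
clock: 23.75
tcp_pos: [0.4611, 0.1247, 0.0405]
tcp_rot: [88.8, 90.0, 80.3]
contact_force: [-1.0, -1.0, 2.9]
grip_width: 0.0498
t 23.75 tcp [0.4611 0.1247 0.0405] jaw 81.52 xdown [ 0.     0.001 -1.   ] F [-0.96 -1.05  2.9 ] w 0.0498 j [ 17.  33. -47. 122.  37.  41.  27.]
```

```bash
python3 -m creep '[{"offset":[0,0,0],"turn":[0,0,0],"gripper":80},{"offset":[0,0,0],"turn":[0,0,0],"gripper":80},{"offset":[0,0,0],"turn":[0,0,0],"gripper":80},{"offset":[0,0,0],"turn":[0,0,0],"gripper":80},{"offset":[0,0,0],"turn":[0,0,0],"gripper":80},{"offset":[-30,0,0],"turn":[0,0,0],"gripper":80},{"offset":[-60,0,0],"turn":[0,0,0],"gripper":80},{"offset":[-100,0,0],"turn":[0,0,0],"gripper":80},{"offset":[-140,0,20],"turn":[0,0,0],"gripper":80},{"offset":[-150,0,65],"turn":[0,0,0],"gripper":80},{"offset":[-150,0,65],"turn":[0,0,0],"gripper":80},{"offset":[-150,0,65],"turn":[0,0,0],"gripper":80}]'
python3 - <<'E'
from h import *
now()
p,d,K,E=shot('wrist','w_s3'); X=world(p,d,K,E)
near=np.hypot(X[...,0]-.4609,X[...,1]-.1247)<.09
m=near&(X[...,2]>.004)&(X[...,2]<.08)
for b,c,a in blobs(m,300): print('tray',rect(K,E,b,.016))
for zt,zz in ((.048,.053),(.0555,.058)):
  for b,c,a in blobs(near&(X[...,2]>zt)&(X[...,2]<.09),300): print('rack',np.nanpercentile(X[b][:,2],[5,50,95]).round(4),rect(K,E,b,zz))
P=X[near&(X[...,2]>.0565)&(X[...,2]<.0605)]; A=np.c_[P[:,:2],np.ones(len(P))]; print('tilt',np.linalg.lstsq(A,P[:,2],rcond=None)[0][:2])
goal(.468,-.106,.21,108.7,-.065)
E
```

```text
clock: 24.75
tcp_pos: [0.5282, 0.1141, 0.1913]
tcp_rot: [42.2, 89.8, 33.5]
contact_force: [-0.6, -0.3, -0.2]
grip_width: 0.0798
t 24.75 tcp [0.5282 0.1141 0.1913] jaw 81.29 xdown [ 0.003  0.002 -1.   ] F [-0.63 -0.34 -0.22] w 0.0798 j [ 26.  26. -56. 107.  25.  60.  42.]
tray (array([460.5, 124.8]), array([ 82.2, 100.9]), 81.34)
rack [0.053  0.0585 0.0607] (array([460.9, 125.1]), array([50. , 68.9]), 81.33)
rack [0.0561 0.0587 0.0608] (array([460.6, 125.1]), array([46.2, 65.8]), 81.33)
tilt [ 0.00054551 -0.00033092]
turn [-0.476 -0.001 -0.001] (27 deg) off [ -20.1 -197.    33.7] tcp [ 0.53  -0.085  0.21 ] rows 5
turn [ 2.666e+00 -2.000e-03  1.000e-03] (153 deg) off [ -20.1 -256.5  -81.8] tcp [ 0.406 -0.127  0.21 ] rows 22
```

View pics/w_s3.png

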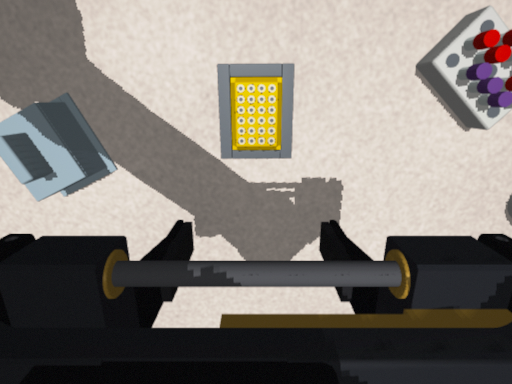

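The short rack is seated, level and within 0.5 mm of centre. Next, the short lid.

```bash
python3 -m creep '[{"offset":[-5,-30,5],"turn":[-0.06,0,0],"gripper":80},{"offset":[-12,-70,12],"turn":[-0.16,0,0],"gripper":80},{"offset":[-20,-110,19],"turn":[-0.26,0,0],"gripper":80},{"offset":[-20,-150,26],"turn":[-0.36,0,0],"gripper":80},{"offset":[-20,-185,32],"turn":[-0.45,0,0],"gripper":80},{"offset":[-20,-197,34],"turn":[-0.476,0,0],"gripper":80},{"offset":[-20,-197,34],"turn":[-0.476,0,0],"gripper":80},{"offset":[-20,-197,34],"turn":[-0.476,0,0],"gripper":80},{"offset":[-20,-197,34],"turn":[-0.476,0,0],"gripper":80}]'
python3 - <<'E'
from h import *
now(); lid((.468,-.106),'w_lidS')
E
```

```text
clock: 25.55
tcp_pos: [0.5288, -0.083, 0.2094]
tcp_rot: [118.3, 89.8, 137.2]
contact_force: [-0.0, -0.3, -0.3]
grip_width: 0.0801
t 25.55 tcp [ 0.5288 -0.083   0.2094] jaw 108.86 xdown [-0.002  0.002 -1.   ] F [-0.01 -0.27 -0.31] w 0.0801 j [ 52.  28. -63. 106.  28.  64.  88.]
desk 0.000481014701464777
rib [254. 116.] 718 [0.081  0.0822 0.0835] (array([ 465.5, -106.1]), array([45.6, 13.7]), 16.99)
all roof+ [254. 113.] 4967 [0.0503 0.0516 0.0826] (array([ 465.4, -105.8]), array([83.8, 63.7]), 17.11)
roof z 0.051451226059771316 (array([ 465.4, -105.8]), array([83.8, 63.7]), 17.11)
flange (array([ 464.9, -105.7]), array([103.1,  81. ]), 17.17)
```

View pics/w_lidS.png

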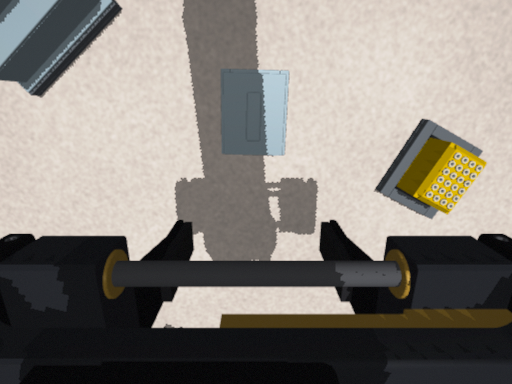

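Short lid: rib at pixel (254,116), centre (465.4, −105.9) mm, x axis 17.1° (jaw 107.1°), rib top at 82 mm.

```bash
python3 -c "
from h import *
now();goal(.4654,-.1059,.11,107.1)"
```

```text
t 25.6 tcp [ 0.5291 -0.0827  0.2097] jaw 108.9 xdown [-0.001  0.002 -1.   ] F [-0.2   0.24  1.42] w 0.08 j [ 52.  28. -63. 106.  28.  64.  88.]
turn [ 0.031 -0.001 -0.002] (2 deg) off [ 99.7  -1.5 -67.7] tcp [ 0.465 -0.106  0.11 ] rows 3
turn [-3.11e+00  3.00e-03 -1.00e-03] (178 deg) off [ 99.7  -1.5 -67.7] tcp [ 0.465 -0.106  0.11 ] rows 25
```

```bash
python3 -m creep '[{"offset":[20,-1,-32],"turn":[0.02,0,0],"gripper":60},{"offset":[50,-1.5,-64],"turn":[0.031,0,0],"gripper":60},{"offset":[80,-1.5,-68],"turn":[0.031,0,-0.002],"gripper":60},{"offset":[97,-1.5,-68],"turn":[0.031,0,-0.002],"gripper":60},{"offset":[99,-1.5,-68],"turn":[0.031,0,-0.002],"gripper":60},{"offset":[99,-1.5,-68],"turn":[0.031,0,-0.002],"gripper":60},{"offset":[99,-1.5,-68],"turn":[0.031,0,-0.002],"gripper":60}]'
python3 -c "
from h import *
now();goal(.4654,-.1059,.066,107.1)"
```

```text
clock: 26.18
tcp_pos: [0.4664, -0.1046, 0.1119]
tcp_rot: [-23.2, 89.9, -5.9]
contact_force: [-0.3, -0.1, -0.4]
grip_width: 0.0603
t 26.18 tcp [ 0.4664 -0.1046  0.1119] jaw 107.26 xdown [ 0.001 -0.    -1.   ] F [-0.3  -0.06 -0.37] w 0.0603 j [ 54.  29. -59. 119.  33.  50.  83.]
turn [0.003 0.001 0.001] (0 deg) off [45.9 -1.  -1.4] tcp [ 0.465 -0.106  0.066] rows 2
turn [-3.139e+00 -1.000e-03  2.000e-03] (180 deg) off [45.9 -1.  -1.4] tcp [ 0.465 -0.106  0.066] rows 26
```

```bash
python3 -m creep '[{"offset":[20,-1,-1.4],"turn":[0.003,0.001,0],"gripper":60},{"offset":[40,-1,-1.4],"turn":[0.003,0.001,0],"gripper":60},{"offset":[46,-1,-1.4],"turn":[0.003,0.001,0],"gripper":60},{"offset":[46,-1,-1.4],"turn":[0.003,0.001,0],"gripper":60},{"offset":[46,-1,-1.4],"turn":[0.003,0.001,0],"gripper":5},{"offset":[46,-1,-1.4],"turn":[0.003,0.001,0],"gripper":5},{"offset":[46,-1,-1.4],"turn":[0.003,0.001,0],"gripper":5},{"offset":[46,-1,-1.4],"turn":[0.003,0.001,0],"gripper":5},{"offset":[46,-1,-1.4],"turn":[0.003,0.001,0],"gripper":5},{"offset":[46,-1,-1.4],"turn":[0.003,0.001,0],"gripper":5},{"offset":[46,-1,-1.4],"turn":[0.003,0.001,0],"gripper":5},{"offset":[46,-1,-1.4],"turn":[0.003,0.001,0],"gripper":5}]'
python3 -m creep '[{"offset":[0,0,0],"turn":[0,0,0],"gripper":5},{"offset":[0,0,0],"turn":[0,0,0],"gripper":5},{"offset":[0,0,0],"turn":[0,0,0],"gripper":5},{"offset":[-20,0,0],"turn":[0,0,0],"gripper":5},{"offset":[-50,0,0],"turn":[0,0,0],"gripper":5},{"offset":[-80,0,0],"turn":[0,0,0],"gripper":5},{"offset":[-100,0,0],"turn":[0,0,0],"gripper":5},{"offset":[-105,0,0],"turn":[0,0,0],"gripper":5},{"offset":[-105,0,0],"turn":[0,0,0],"gripper":5},{"offset":[-105,0,0],"turn":[0,0,0],"gripper":5}]'
python3 -c "
from h import *
now();goal(.4608,.1249,.165,81.4);shot('wrist','w_g4')"
```

```text
clock: 27.18
tcp_pos: [0.4654, -0.1061, 0.066]
tcp_rot: [-67.9, 90.0, -50.8]
contact_force: [-0.1, 0.5, -0.0]
grip_width: 0.0147
clock: 28.02
tcp_pos: [0.4647, -0.1063, 0.1702]
tcp_rot: [-152.8, 89.9, -135.8]
contact_force: [0.4, 0.4, -0.7]
grip_width: 0.0137
t 28.02 tcp [ 0.4647 -0.1063  0.1702] jaw 107.06 xdown [-0.001 -0.001 -1.   ] F [ 0.41  0.39 -0.7 ] w 0.0137 j [ 59.  25. -64. 116.  27.  56.  89.]
turn [ 0.448 -0.001  0.001] (26 deg) off [  5.  222.1  64.1] tcp [0.461 0.125 0.165] rows 6
turn [-2.694e+00 -1.000e-03 -1.000e-03] (154 deg) off [  5.  222.1  64.1] tcp [0.461 0.125 0.165] rows 22
```

View pics/w_g4.png

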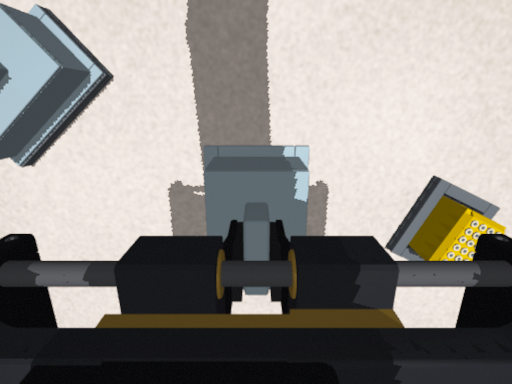

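The lid hangs level in the grip. Carry it over the short tray.

```bash
python3 -m creep '[{"offset":[0,20,6],"turn":[0.03,0,0],"gripper":5},{"offset":[1,50,14],"turn":[0.08,0,0],"gripper":5},{"offset":[2,85,24],"turn":[0.16,0,0],"gripper":5},{"offset":[3,120,34],"turn":[0.24,0,0],"gripper":5},{"offset":[4,155,44],"turn":[0.32,0,0],"gripper":5},{"offset":[5,188,54],"turn":[0.39,0,0],"gripper":5},{"offset":[5,212,61],"turn":[0.44,0,0],"gripper":5},{"offset":[5,222,64],"turn":[0.448,0,0],"gripper":5},{"offset":[5,222,64],"turn":[0.448,0,0],"gripper":5},{"offset":[5,222,64],"turn":[0.448,0,0],"gripper":5},{"offset":[5,222,64],"turn":[0.448,0,0],"gripper":5}]'
python3 -c "
from h import *
now();goal(.4608,.1249,.135,81.4)"
```

```text
clock: 28.98
tcp_pos: [0.4599, 0.1233, 0.1636]
tcp_rot: [-152.8, 89.8, -161.4]
contact_force: [-0.1, -0.1, -0.5]
grip_width: 0.0138
t 28.98 tcp [0.4599 0.1233 0.1636] jaw 81.35 xdown [-0.004 -0.001 -1.   ] F [-0.13 -0.08 -0.45] w 0.0138 j [ 27.  23. -57. 116.  24.  54.  38.]
turn [-0.001 -0.004  0.002] (0 deg) off [28.6  1.7  0.8] tcp [0.461 0.125 0.135] rows 1
turn [3.141e+00 3.000e-03 6.000e-03] (180 deg) off [28.6  1.7  0.8] tcp [0.461 0.125 0.135] rows 26
```

```bash
python3 -m creep '[{"offset":[14,1.7,0.8],"turn":[0,-0.004,0.002],"gripper":5},{"offset":[28,1.7,0.8],"turn":[0,-0.004,0.002],"gripper":5},{"offset":[28,1.7,0.8],"turn":[0,-0.004,0.002],"gripper":5},{"offset":[28,1.7,0.8],"turn":[0,-0.004,0.002],"gripper":5},{"offset":[28,1.7,0.8],"turn":[0,-0.004,0.002],"gripper":5}]'
python3 -c "
from h import *
now();goal(.4608,.1249,.082,81.4);shot('wrist','w_p5')"
```

```text
clock: 29.4
tcp_pos: [0.4612, 0.1242, 0.1359]
tcp_rot: [21.0, 90.0, 12.3]
contact_force: [-0.0, 0.0, -0.6]
grip_width: 0.0137
t 29.4 tcp [0.4612 0.1242 0.1359] jaw 81.27 xdown [ 0.  0. -1.] F [-0.05  0.04 -0.63] w 0.0137 j [ 25.  25. -55. 118.  27.  51.  36.]
turn [-0.002  0.    -0.   ] (0 deg) off [53.9  0.7 -0.5] tcp [0.461 0.125 0.082] rows 2
turn [ 3.139e+00 -0.000e+00 -1.000e-03] (180 deg) off [53.9  0.7 -0.5] tcp [0.461 0.125 0.082] rows 26
```

View pics/w_p5.png

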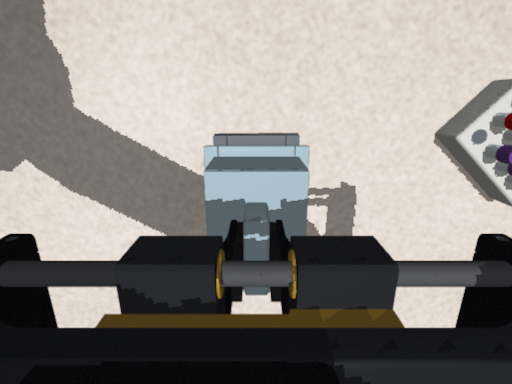

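```bash
python3 -m creep '[{"offset":[6,0.7,-0.5],"turn":[0,0,0],"gripper":5},{"offset":[13,0.7,-0.5],"turn":[0,0,0],"gripper":5},{"offset":[20,0.7,-0.5],"turn":[0,0,0],"gripper":5},{"offset":[20,0.7,-0.5],"turn":[0,0,0],"gripper":5}]'
python3 -c "
from h import *
now();goal(.4608,.1249,.082,81.4)"
```

```text
clock: 29.78
tcp_pos: [0.46, 0.1247, 0.1147]
tcp_rot: [-149.8, 89.9, -158.5]
contact_force: [0.6, -0.1, -0.2]
grip_width: 0.0138
t 29.78 tcp [0.46   0.1247 0.1147] jaw 81.29 xdown [-0.001 -0.001 -1.   ] F [ 0.61 -0.14 -0.18] w 0.0138 j [ 23.  27. -54. 119.  29.  49.  34.]
turn [-0.002 -0.001  0.001] (0 deg) off [32.7  0.4  0.8] tcp [0.461 0.125 0.082] rows 1
turn [3.14e+00 1.00e-03 2.00e-03] (180 deg) off [32.7  0.4  0.8] tcp [0.461 0.125 0.082] rows 26
```

```bash
python3 -m creep '[{"offset":[6,0.4,0.8],"turn":[0,0,0],"gripper":5},{"offset":[12,0.4,0.8],"turn":[0,0,0],"gripper":5},{"offset":[18,0.4,0.8],"turn":[0,0,0],"gripper":5},{"offset":[24,0.4,0.8],"turn":[0,0,0],"gripper":5},{"offset":[29,0.4,0.8],"turn":[0,0,0],"gripper":5},{"offset":[33,0.4,0.8],"turn":[0,0,0],"gripper":5},{"offset":[33,0.4,0.8],"turn":[0,0,0],"gripper":5},{"offset":[33,0.4,0.8],"turn":[0,0,0],"gripper":5}]'
python3 -c "
from h import *
now()"
```

```text
clock: 30.45
tcp_pos: [0.4609, 0.1251, 0.0816]
tcp_rot: [-154.4, 89.9, -163.1]
contact_force: [-0.9, 0.4, -0.5]
grip_width: 0.0137
t 30.45 tcp [0.4609 0.1251 0.0816] jaw 81.31 xdown [-0.001 -0.    -1.   ] F [-0.87  0.36 -0.48] w 0.0137 j [ 20.  29. -51. 120.  32.  45.  30.]
```

```bash
python3 -m creep '[{"offset":[0.3,0,0],"turn":[0,0,0],"gripper":60},{"offset":[0.3,0,0],"turn":[0,0,0],"gripper":60},{"offset":[0.3,0,0],"turn":[0,0,0],"gripper":60},{"offset":[0.3,0,0],"turn":[0,0,0],"gripper":60},{"offset":[0,0,0],"turn":[0,0,0],"gripper":60},{"offset":[-25,0,0],"turn":[0,0,0],"gripper":60},{"offset":[-60,0,0],"turn":[0,0,0],"gripper":60},{"offset":[-100,0,0],"turn":[0,0,0],"gripper":60},{"offset":[-130,0,30],"turn":[0,0,0],"gripper":80},{"offset":[-140,0,65],"turn":[0,0,0],"gripper":80},{"offset":[-140,0,65],"turn":[0,0,0],"gripper":80},{"offset":[-140,0,65],"turn":[0,0,0],"gripper":80}]'
python3 -m creep '[{"offset":[0,0,0],"turn":[0,0,0],"gripper":80},{"offset":[0,0,0],"turn":[0,0,0],"gripper":80},{"offset":[0,0,0],"turn":[0,0,0],"gripper":80}]'
python3 - <<'E'
from h import *
now()
def chk(p,d,K,E,c):
    X=world(p,d,K,E); near=np.hypot(X[...,0]-c[0],X[...,1]-c[1])<.09
    for lo,hi,z in ((.09,.11,.098),(.062,.11,.067)):
        for b,_,a in blobs(near&(X[...,2]>lo)&(X[...,2]<hi),40): print(rect(K,E,b,z),np.nanmedian(X[b][:,2]).round(4))
    P=X[near&(X[...,2]>.063)&(X[...,2]<.071)]; A=np.c_[P[:,:2],np.ones(len(P))]; print('tilt',np.linalg.lstsq(A,P[:,2],rcond=None)[0][:2])
chk(*shot('wrist','w_s4'),(.4608,.1249))
q=shot('top','t_end'); print('top'); chk(*q,(.4453,-.3537))
q=shot('scene','s_end')
X=world(*q)
for c in ((.625,.449),(.457,.362)):
    m=(np.hypot(X[...,0]-c[0],X[...,1]-c[1])<.08)&(X[...,2]>.02)
    print(np.nanmean(X[m],0).round(4))
E
```

```text
clock: 31.45
tcp_pos: [0.5269, 0.1148, 0.2219]
tcp_rot: [114.2, 90.0, 105.3]
contact_force: [-0.8, -0.2, -0.1]
grip_width: 0.0764
clock: 31.7
tcp_pos: [0.5256, 0.1149, 0.2212]
tcp_rot: [-173.9, 89.9, 177.4]
contact_force: [1.1, 0.0, 1.2]
grip_width: 0.0795
t 31.7 tcp [0.5256 0.1149 0.2212] jaw 81.22 xdown [-0.002  0.    -1.   ] F [1.1  0.01 1.19] w 0.0795 j [ 27.  25. -57. 105.  23.  63.  43.]
(array([460.6, 125.9]), array([13.4, 44.9]), 80.9) 0.0983
(array([460.9, 125.5]), array([63.9, 83.1]), 81.26) 0.0676
tilt [-0.00176965  0.00023755]
top
(array([ 447.3, -350.7]), array([15.4, 59.2]), 59.13) 0.0967
(array([ 447. , -350.9]), array([ 65.2, 126.6]), 58.71) 0.0665
tilt [0.00573259 0.00673366]
[0.6293 0.4416 0.0536]
[0.4641 0.3535 0.0441]
```

View pics/w_s4.png

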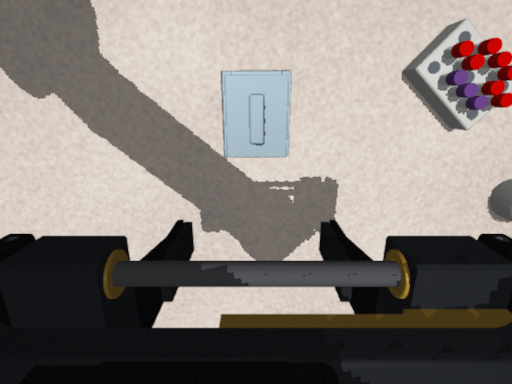

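View pics/s_end.png

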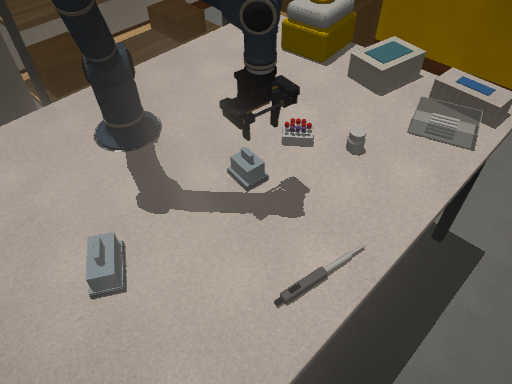

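Both boxes are closed in the picture: the short lid is at (247,165) and the long one at (104,263). The tube rack (298,131) and jar (356,140) are at the same pixels as at the start. Handing in.

```bash
python3 -c "
from station import arm
print(arm.job_done())"
```

```text
the job is handed in; nothing more can be done
None
```

Both pipette-tip boxes are made up, long one first. Each rack is seated in its tray with its lid flat on the rim, and everything was let go. I handed the job in at about 32 s of the 141 s allowed; it reports no verdict.

| | Offset from tray centre | Height check (measured / expected) | Level |
|---|---|---|---|
| Long rack | 1–2 mm | centre ~32 mm (32), from fingertip height when it touched the floor | yes |
| Long lid | 0.5 mm | roof 67.6 mm (67), rib top 98.2 mm (98) | within 0.002 rad |
| Short rack | 0.5 mm | top face 58.6 mm (58) | yes |
| Short lid | about 1 mm | roof 67.6 mm (67), rib top 98.3 mm (98) | within 0.002 rad |

- **Bystanders:** the tube rack and jar are at the same pixels as at the start.
- **Disagreement between cameras:** the top camera put the closed long lid about 3 mm from where the wrist camera put it, with a 0.009 rad tilt. That is near its roughly 2 mm calibration error and well inside the limits.
- **Lost reading:** the height printout for the long rack came out blank (not a number), so its seating height rests on where it touched the tray floor and on the lid sitting flat over it.

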